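Interlock the two adapter plates in the test cradle

ROBOT

A 6-joint arm with a two-finger parallel gripper is mounted at the origin on a cart in front of the work surface, level with it; the furniture and walls round the work are solid. World frame = base frame: x ahead of the robot, y to its left, z up, the work surface at z = 0. Lengths are in m, angles in rad, forces in N, time in s.
With the tool pointing down it reaches from about 0.35 to 0.975 m from the base axis. Payload 4.9 kg.
Tool frame: the origin (TCP) lies on the front face of the gripper's body, between the roots of the fingers; the fingertips stand 73 mm ahead of it and the grasp point (between the pads) lies 54 mm ahead of it (tip_extent is the distance from the TCP to the fingertips, in m); y points along the fingers, x is the direction in which the jaws open and shut, and the axes are right-handed (so a half turn about y gives the same grasp; the last joint's range is limited). The gripper opens to 85 mm and grips with 20 to 120 N. Pads are 22 mm wide; open, the fingers measure 114 mm over their backs; the gripper's body (76 mm by 85 mm) begins 54 mm behind the grasp point. The pads swing forward as they close: fully open they stand 13 mm farther back than shut.
Start: joints at [-1.256, 0.053, 1.613, -0, 1.476, -0.119], TCP at [0.263, -0.567, 0.304] pointing down, gripper open.
Joint ranges: [-3.01, 3.01], [-1.01, 2.22], [0.06, 2.58], [-1.02, 4.17], [0.09, 2.62], [-3.14, 3.14]. Speed limits (rad/s): [2.57, 2.57, 3.14, 3.14, 3.14, 3.14].

INTERFACE

Orientations are given as a unit quaternion [w, x, y, z].
In Python, from plant import state, grab_frame, camera_info, job_done, tip_extent gives the robot as it stands.
- The arm moves only by the tool carry_out, never from a script. Its argument "rows" is a list that holds one entry, the list of rows, each a list of 7 numbers: the turn, a rotation vector about the world's x, y, z as a fraction of full scale, then the shift along the world's x, y, z as a fraction of full scale, then the finger opening in mm, from 0 to 85.4. A call has 1 to 5 rows; each row shifts and turns the commanded pose from where the row before left it; what a row does not reach is not made up. Full scale, the value 1, is 40 mm for a shift and 4 degrees for a turn. A row lasts 1/10 s, in which the tool goes at most 50 mm and 8.59 degrees, less where a joint would pass 70% of its speed; a pose out of reach is approached as far as the arm can. A call with a number of a shift or a turn outside -1 to 1 is refused whole. A call with a gripper value outside its range is refused whole. The fingers move at their own pace and stop on an object; the grip force is fixed at half the most. Time passes only in rows, so rows that do not move let the fingers close. It gives the time, the measured TCP pose, the force and the opening at its end, in the units of the state.
- state(): the state, without advancing time (a new reading comes with each control period).
- grab_frame(name): name is "scene" or "top"; returns the picture (384x512x3 uint8, blue, green, red); there is no depth.
- camera_info(name): a dict with "intrinsics" (3x3 intrinsics, pixels), "xyz" and "rotation" of the camera in the world. Camera axes: x right, y down, z forward; pixel columns grow to the right and rows downward; lengths in m; the calibration is good to about 2 mm. A picture is of the moment at which its call begins. camera_info takes no time and is no camera call.
- job_done(): hands the job in, once; it reports no verdict.
The state is a dict: "time": time; "joint_pos": joint angles; "joint_vel": joint speeds; "joint_efforts": joint torques, N m; "tool_pos": TCP position; "tool_rot": TCP orientation; "contact_force": force on the tool from outside, world axes, zero at the start; "ft_torque": the same for the moment, N m; "gripper_width": opening from 0.0 (shut) to 1.0 (fully open).
Only numpy, scipy, OpenCV 4.12 (cv2) and the standard library are available. Lean on these libraries where they do the work, as an engineer would, in place of code of your own. Each camera call takes 0.05 s, during which the arm holds its last target.

TASK

Fit the two loose jigsaw-edged adapter plates side by side into the pocket of the aluminium-walled test cradle, turning each one end for end if need be until it drops over its key block, so that both lie interlocked, fully down on the pocket floor and flush with the rim. Either plate may go in either half; leave the other things on the bench where they are.

Things in the scene. Friction and masses are not known exactly. Their poses are not given: they have to be found in the camera images.
- cradle: fixed test cradle, aluminium walls, dark base, 135 (x) by 213 mm (y), 18 high; origin at its underside's centre, z up. Black connector, 10 mm out, at +x. Pocket: floor 6 mm up, walls 12 mm above it. It takes two plates side by side along y, handles along the cradle's x; the end walls bear the same tabs and sockets as plates, so all interlock. Play about 1.5 mm each side, no lead-in.
- cell_left (a point): centre of the left (cradle's +y) half of the pocket, at floor level; axes as the cradle's; 40.75 mm from the pocket's middle. A plate that is home has its handle point 41 mm above here and its top flush with the rim. A plate's edges fit at 0 and at 180 degrees to the cradle, but a fixed brass key block in a corner lets it down only one way round, with its cut-away corner over the block.
- cell_right (a point): centre of the right (-y) half, likewise. In each half the key block (9 by 8, 6 mm high) stands at (+49.5, +35) or (-49.5, -35) mm from this point; which of the two is not given and is independent in the two halves. It can be seen from above or felt: the wrong way round, a plate goes half-way in and stops 6 mm high; on a rim or tab it stops 12 mm high.
- plate_a_grip (a point): middle of the aluminium handle bar of a loose grey adapter plate, 41 mm above the centre of the plate's flat underside. The bar lies along the plate's x: 74 mm long, 14 wide, 14 high, its underside 22 mm above the plate's top, on two posts 28 mm either side. Axes as the plate's, z up.
- plate_a: this plate: 110 (x) by 80 mm (y), 12 thick, 0.17 to 0.34 kg; origin at the underside's centre. The edge at y = +40 has a tab 22 wide, 12 mm out, centred at x = +20, and a socket 25 wide, 13.5 deep at x = -20; the edge at y = -40 has its tab at x = -20 and socket at x = +20 (alike after a half turn). Only the corner at +x +y is cut away (15 by 13.5). Either plate fits either half.
- plate_b_grip (a point): middle of the handle bar of the second plate, which is the same as the first: 41 mm above the centre of its underside; bar along its x, 74 by 14 by 14 mm
- plate_b: the second plate, the same in shape, size and origin as the first, cut-away corner at +x +y. Held by its handle, a plate that is pressed on one corner can tip in the grip
- screw_tin: bystander: small open tin of screws, 63 mm wide, 29 mm high; origin at its underside
- flux_pot: bystander: small cream pot with a lid, 38 mm wide, 38 mm high; origin at its underside
- battery_9v: bystander: small black block battery lying flat, 49 by 27 by 18 mm; origin at its underside
- pliers_blue: bystander: pliers with blue handles lying flat, 146 mm long, 12 mm high; origin at its underside
- tape_blue: bystander: roll of blue tape lying flat, 68 mm wide, 19 mm high; origin at its underside

How it is judged:
By the outcome, as a careful person would: the job done as asked, in the order asked, and still so for the second after the job is handed in, with the robot touching nothing.
It also fails if it takes over 72 s, if anything falls off the work surface, if the arm or the gripper's body presses on something with over 40 N, if the wrist force passes 120 N, or if a joint passes its speed limit or range.

## Working session

There is one attempt and no reset: what is moved stays moved. The work goes in short steps, Python scripts to look and compute and a tool call to move; the robot and the scene stay as the last step left them, time stands still between calls to the robot, and variables do not carry over. Pictures are saved under pics/ and viewed, and the job is handed in when it is done.

Besides the shell and the picture viewer there is one more tool, called after "Emit:" by a JSON object that holds its "fn" and its "kwargs", one argument or row to a line. carry_out: Moves the arm, as the interface text tells. Shift numbers are shares of 40 mm and turn numbers shares of 4 degrees, none past 1 either way. Its arguments: {"type":"object","properties":{"rows":{"type":"array"}},"required":["rows"]}

```bash
ls; mkdir -p pics; python3 - <<'E'
from plant import *
import cv2
s=state();print(s)
for n in("scene","top"):
    c=camera_info(n);print(n,c)
    cv2.imwrite(f"pics/{n}0.png",grab_frame(n))
E
```

```text
pics
{'time': 0.0, 'joint_pos': array([-1.25595593e+00,  5.33921085e-02,  1.61430502e+00, -1.45654260e-05,
        1.47600871e+00, -1.19007349e-01]), 'joint_vel': array([ 9.32163581e-05, -1.30872827e-03,  1.01386723e-03, -3.77127285e-04,
       -7.51859030e-04,  1.18064068e-03]), 'joint_efforts': array([ 1.37865522e-03, -3.93688917e+01, -3.70171273e+01,  1.38319871e-05,
        7.23878969e-03, -6.36221188e-06]), 'tool_pos': array([ 0.26257247, -0.56664167,  0.30263443]), 'tool_rot': array([ 0.59636546, -0.59542515,  0.3812488 , -0.38008747]), 'contact_force': array([0.80798183, 0.9822977 , 0.13810621]), 'ft_torque': array([0.00506104, 0.01419937, 0.05931274]), 'gripper_width': 1.000638564549551}
scene {'intrinsics': array([[472.93479403,   0.        , 256.91167279],
       [  0.        , 472.93479403, 198.0121038 ],
       [  0.        ,   0.        ,   1.        ]]), 'xyz': array([-0.20656057,  0.70849771,  1.24226903]), 'rotation': array([ 0.13139641, -0.35754224,  0.86515691, -0.32619328])}
top {'intrinsics': array([[350.61747763,   0.        , 259.38531066],
       [  0.        , 350.61747763, 193.94683775],
       [  0.        ,   0.        ,   1.        ]]), 'xyz': array([ 0.35992442, -0.03286572,  0.95607204]), 'rotation': array([-0.0549409 ,  0.70501601, -0.70452227,  0.05985224])}
```

View pics/scene0.png

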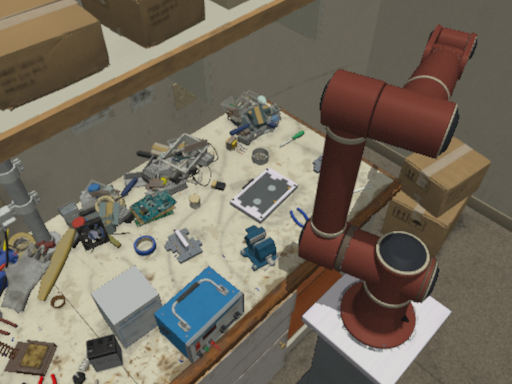

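View pics/top0.png

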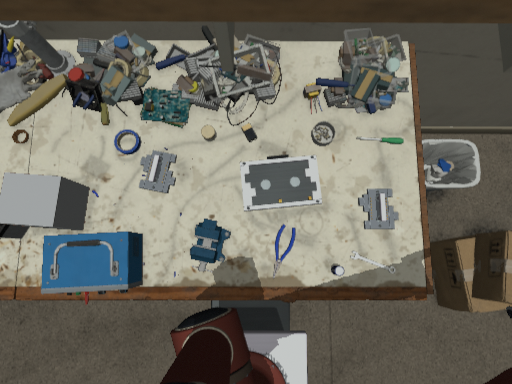

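```bash
cat > h.py <<'E'
import numpy as np, cv2
from scipy.spatial.transform import Rotation as R
from plant import *
def cam(n):
    c=camera_info(n); q=c['rotation']; return c['intrinsics'],c['xyz'],R.from_quat([q[1],q[2],q[3],q[0]]).as_matrix()
def ray(n,uv,z):
    K,p,M=cam(n); uv=np.atleast_2d(uv).astype(float)
    d=np.c_[(uv[:,0]-K[0,2])/K[0,0],(uv[:,1]-K[1,2])/K[1,1],np.ones(len(uv))]@M.T
    t=(z-p[2])/d[:,2]; return p+d*t[:,None]
def proj(n,P):
    K,p,M=cam(n); q=(np.atleast_2d(P)-p)@M; return q[:,:2]/q[:,2:]*[K[0,0],K[1,1]]+[K[0,2],K[1,2]]
E
python3 - <<'E'
from h import *
im=cv2.imread('pics/top0.png')
print(ray('top',[[159,171],[379,208],[280,183]],[0.03]))
a=im[140:235,120:215];b=im[165:250,340:425];c=im[140:225,230:335]
r=lambda x,f:cv2.resize(x,None,fx=f,fy=f,interpolation=cv2.INTER_CUBIC)
w=np.zeros((590,790,3),np.uint8)
A=r(c,5.5);w[:A.shape[0],:A.shape[1]]=A;cv2.imwrite('pics/c.png',w[:480,:590])
A=r(a,4.1);B=r(b,4.5);w[:]=0;w[:A.shape[0],:A.shape[1]]=A;w[:B.shape[0],400:400+B.shape[1]]=B;cv2.imwrite('pics/p.png',w[:400])
E
```

```text
[[ 0.57421489  0.23175632  0.03      ]
 [ 0.4742227  -0.35815606  0.03      ]
 [ 0.54170233 -0.09479094  0.03      ]]
```

View pics/c.png

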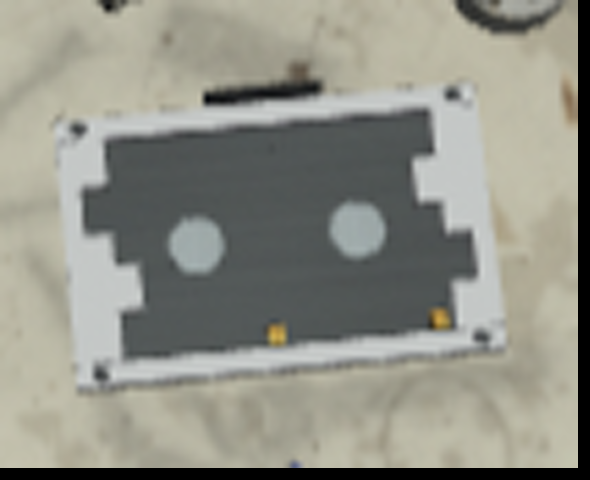

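View pics/p.png

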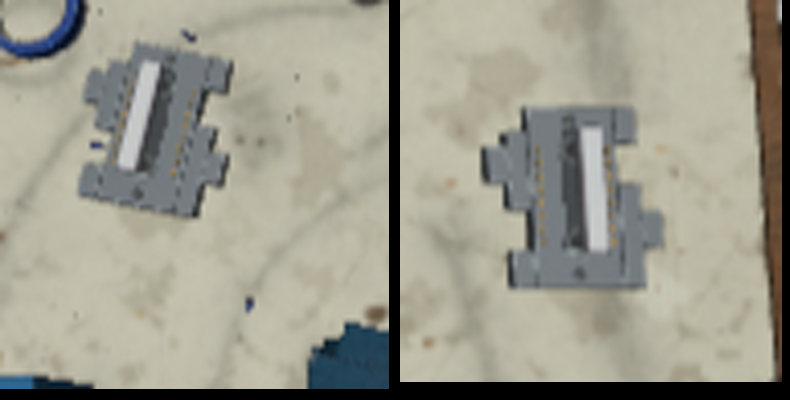

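```bash
cat >> h.py <<'E'
def rect(im,box,thr,hi=256):
    x0,y0,x1,y1=box; s=im[y0:y1,x0:x1]; s=cv2.resize(s,None,fx=8,fy=8,interpolation=cv2.INTER_LINEAR)
    m=cv2.inRange(s,(thr,)*3,(255,)*3); m[(s.max(2).astype(int)-s.min(2))>25]=0
    cs,_=cv2.findContours(m,0,2); c=max(cs,key=cv2.contourArea)
    c=(c.reshape(-1,2)+.5)/8-.5+[x0,y0]
    return c.astype(np.float32),m
def report(n,c,z):
    P=ray(n,c,z)[:,:2]*1000
    (cx,cy),(w,h),_=cv2.minAreaRect(P.astype(np.float32)); b=cv2.boxPoints(cv2.minAreaRect(P.astype(np.float32)))
    e=[b[1]-b[0],b[2]-b[1]]; e=max(e,key=np.linalg.norm); a=np.degrees(np.arctan2(e[1],e[0]))%180
    m=cv2.moments(P.astype(np.float32)); print(n,'rect c',round(cx,1),round(cy,1),'size',round(w,1),round(h,1),'long ang',round(a,2),'centroid',round(m['m10']/m['m00'],1),round(m['m01']/m['m00'],1))
    return b
E
python3 - <<'E'
from h import *
t=cv2.imread('pics/top0.png');s=cv2.imread('pics/scene0.png')
c,m=rect(t,(140,145,185,195),190);report('top',c,.048);cv2.imwrite('pics/m1.png',m)
c,m=rect(t,(355,185,405,235),190);report('top',c,.048)
c,m=rect(t,(232,148,328,218),175);report('top',c,.018);cv2.imwrite('pics/m2.png',m)
for P,nm in((np.array([.574,.232,.045]),'A'),(np.array([.474,-.358,.045]),'B'),(np.array([.54,-.095,.018]),'C')): print(nm,proj('scene',P))
v=cv2.resize(s[160:270,155:335],None,fx=4.4,fy=4.4,interpolation=cv2.INTER_CUBIC);cv2.imwrite('pics/s1.png',v)
E
```

```text
top rect c 579.3 242.5 size 8.6 66.5 long ang 168.98 centroid 579.1 242.5
top rect c 476.0 -362.3 size 66.6 8.7 long ang 0.29 centroid 475.8 -362.3
top rect c 548.3 -96.1 size 135.9 216.5 long ang 95.33 centroid 547.8 -96.1
A [[185.09936718 235.91209808]]
B [[328.85626683 159.07431145]]
C [[265.21167675 192.56744754]]
```

View pics/s1.png

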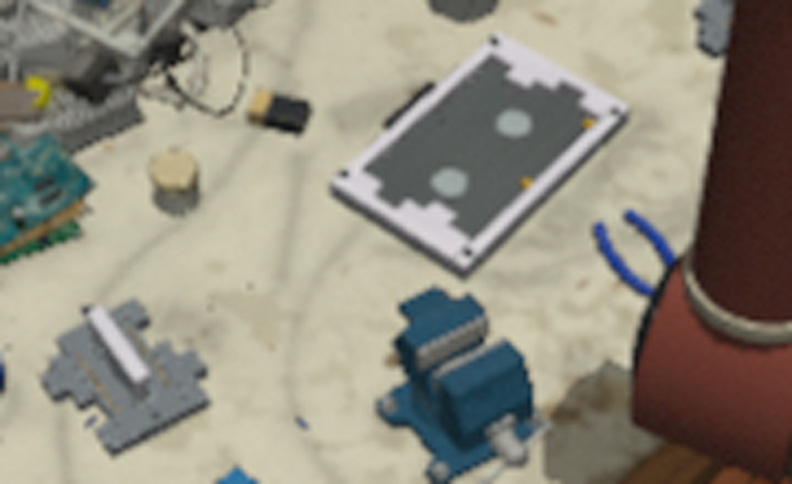

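View pics/m2.png

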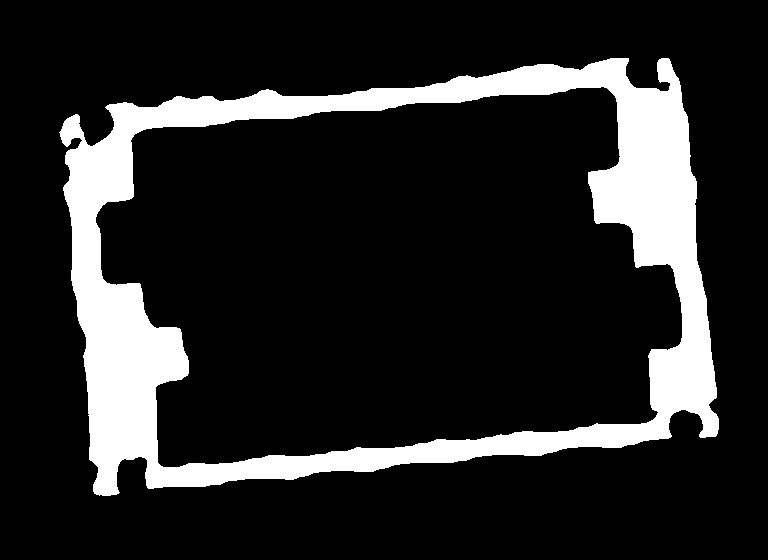

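```bash
cat >> h.py <<'E'
def blob(im,box,lo,hi,f=8):
    """largest blob in box with gray in lo..hi -> weighted centroid, PCA angle via ray later"""
    x0,y0,x1,y1=box; s=cv2.resize(im[y0:y1,x0:x1],None,fx=f,fy=f,interpolation=cv2.INTER_LINEAR)
    g=cv2.cvtColor(s,6); m=cv2.inRange(g,lo,hi); cs,_=cv2.findContours(m,0,cv2.CHAIN_APPROX_NONE); c=max(cs,key=cv2.contourArea)
    return ((c.reshape(-1,2)+.5)/f-.5+[x0,y0])
def cen(n,c,z):
    P=(ray(n,c,z)[:,:2]*1000).astype(np.float32); m=cv2.moments(P); a=.5*np.degrees(np.arctan2(2*m['mu11'],m['mu20']-m['mu02']))
    return np.round([m['m10']/m['m00'],m['m01']/m['m00'],a,abs(m['m00'])],2)
E
python3 - <<'E'
from h import *
t=cv2.imread('pics/top0.png');s=cv2.imread('pics/scene0.png')
for th in(150,165,180):
    for bx in((145,148,178,190),(362,185,400,228)):
        c=blob(t,bx,th,255);print(th,cen('top',c,.048)); report('top',c.astype(np.float32),.048)
c=blob(s,(165,222,195,252),165,255);print('scene',cen('scene',c,.048)); report('scene',c.astype(np.float32),.048)
# screws
tops=[(244,164),(312,157),(248,208),(317,201)]
sc=[]
for u,v in tops:
    c=blob(t,(u-4,v-4,u+5,v+5),0,135);r=cen('top',c,.018);sc.append(r[:2]);print('screw',u,v,r,c.mean(0))
sc=np.array(sc);print(sc.mean(0), [np.degrees(np.arctan2(*( (sc[i]-sc[j])[::-1]))) for i,j in((0,1),(2,3),(0,2),(1,3))],[np.linalg.norm(sc[i]-sc[j]) for i,j in((0,1),(2,3),(0,2),(1,3))])
for (u,v) in((266,184.5),(295,182)):
    u=int(u);v=int(v);c=blob(t,(u-9,v-9,u+10,v+10),135,255);print('disc',cen('top',c,.006))
c=blob(t,(242,156,320,212),0,140);print('pocket',cen('top',c,.018));report('top',c.astype(np.float32),.018)
for (u,v) in((257.5,201.5),(264+21,202),(280,201),(310,198)):
    pass
h=cv2.cvtColor(t,cv2.COLOR_BGR2HSV)[150:215,235:325]
m=cv2.inRange(h,(12,120,120),(30,255,255));n,l,st,ce=cv2.connectedComponentsWithStats(m)
for i in range(1,n): print('key',ray('top',ce[i]+[235,150],.012)[0]*1000,st[i,4])
for P in sc: print(proj('scene',[*(P/1000),.018]))
E
```

```text
150 [ 595.21  205.83   34.18 2156.25]
top rect c 577.4 222.1 size 117.1 87.8 long ang 2.17 centroid 595.2 205.8
150 [ 500.62 -377.95   42.37 2830.04]
top rect c 479.9 -356.7 size 100.2 114.0 long ang 177.3 centroid 500.6 -377.9
165 [556.11 186.3    5.72 770.64]
top rect c 556.0 188.8 size 71.9 22.8 long ang 2.17 centroid 556.1 186.3
165 [ 4.89660e+02 -3.96230e+02 -7.40000e-01  1.74876e+03]
top rect c 478.5 -390.3 size 30.9 114.2 long ang 176.3 centroid 489.7 -396.2
180 [579.27 242.35 -10.99 602.75]
top rect c 579.3 242.4 size 9.9 68.9 long ang 168.97 centroid 579.3 242.3
180 [ 4.9255e+02 -3.9644e+02 -5.3000e-01  7.6738e+02]
top rect c 490.6 -391.5 size 30.2 56.1 long ang 176.3 centroid 492.6 -396.4
scene [ 605.04  230.02   32.44 4945.69]
scene rect c 593.5 241.0 size 101.3 95.1 long ang 45.05 centroid 605.0 230.0
screw 244 164 [599.73   3.74  64.69  39.36] [243.69866071 163.04910714]
screw 312 157 [ 618.53 -184.06   85.77   39.64] [311.7625     156.61458333]
screw 248 208 [473.45 -10.6   44.65  85.29] [249.16709184 208.96471088]
screw 317 201 [ 492.94 -195.93   11.38   60.84] [317.23723118 201.72244624]
[546.1625 -96.7125] [np.float64(95.71663444699992), np.float64(96.00337334103081), np.float64(6.478594294648048), np.float64(5.399208553355732)] [np.float64(188.73865528820536), np.float64(186.3520029406714), np.float64(127.0915968898023), np.float64(126.14969282562679)]
disc [543.11 -55.57   5.35 534.92]
disc [ 551.38 -136.62   47.71  538.68]
pocket [  547.14   -96.14   -89.16 18679.37]
top rect c 547.1 -96.0 size 114.3 192.6 long ang 95.63 centroid 547.1 -96.1
key [ 505.08236825 -176.09412814   12.        ] 8
key [497.18375639 -95.24105811  12.        ] 9
[[232.71601128 198.51608831]]
[[266.75615685 168.31101628]]
[[261.91104293 216.47516592]]
[[294.69103184 184.55767426]]
```

```bash
cat >> h.py <<'E'
def blobat(im,uv,lo,hi=255,r=30,f=8):
    x0,y0=int(uv[0])-r,int(uv[1])-r; s=cv2.resize(im[max(y0,0):y0+2*r,max(x0,0):x0+2*r],None,fx=f,fy=f,interpolation=cv2.INTER_LINEAR)
    m=cv2.inRange(cv2.cvtColor(s,6),lo,hi); cs,_=cv2.findContours(m,0,cv2.CHAIN_APPROX_NONE)
    p=((uv[0]-x0+.5)*f,(uv[1]-y0+.5)*f); c=max(cs,key=lambda c:cv2.pointPolygonTest(c,p,True) if len(c)>20 else -1e9)
    return (c.reshape(-1,2)+.5)/f-.5+[max(x0,0),max(y0,0)]
E
python3 - <<'E'
from h import *
t=cv2.imread('pics/top0.png');s=cv2.imread('pics/scene0.png')
for th in(150,165,180,195):
    for uv in((154,167),(382,206)):
        c=blobat(t,uv,th);print(th,c.mean(0),cen('top',c,.048)); report('top',c.astype(np.float32),.048)
    c=blobat(s,(181.5,238),th); print('scene',c.mean(0),cen('scene',c,.048));report('scene',c.astype(np.float32),.048)
print(cv2.cvtColor(t,6)[195:218:2,370:395])
E
```

```text
150 [155.16730667 168.30548199] [  578.69   236.39   -34.61 23703.42]
top rect c 583.4 241.3 size 163.2 163.0 long ang 0.14 centroid 578.7 236.4
150 [382.93674089 206.46255061] [ 4.7606e+02 -3.6240e+02  5.1000e-01  8.3191e+02]
top rect c 475.9 -362.6 size 72.8 12.9 long ang 0.54 centroid 476.1 -362.4
scene [182.31881042 239.34035983] [  573.23   241.52   -46.78 39188.15]
scene rect c 582.2 246.4 size 191.5 238.9 long ang 138.48 centroid 573.2 241.5
165 [153.24972345 167.56830752] [579.53 242.28 -10.98 723.8 ]
top rect c 579.4 242.3 size 11.2 70.9 long ang 168.97 centroid 579.5 242.3
165 [382.92647059 206.51339286] [ 4.7607e+02 -3.6234e+02  4.3000e-01  7.2751e+02]
top rect c 475.9 -362.5 size 70.9 11.7 long ang 0.42 centroid 476.1 -362.3
scene [182.39060818 239.43877826] [  572.59   241.54   -47.51 38809.87]
scene rect c 582.1 246.2 size 191.1 238.6 long ang 138.48 centroid 572.6 241.5
180 [153.21853448 167.65761494] [579.27 242.35 -10.99 602.75]
top rect c 579.3 242.4 size 9.9 68.9 long ang 168.97 centroid 579.3 242.3
180 [382.93067686 206.56550218] [ 4.7603e+02 -3.6235e+02  3.3000e-
[... 1223 characters left out ...]
73  65  91 184 198 198 195 160 123 121
  120 146 146 145 159 164 174]
 [125 121 122 124 123 119  73  75  74  63  85 179 198 199 197 180 123 119
   83 122 121 121 123 140 173]
 [115 134 124 123 123 118  74  74  73  69  82 172 198 198 198 187 112 123
   90 122 121 121 123 149 172]
 [124 125 124 124 123 123 118  75  73  69  79 160 198 199 199 190 117 118
  100 131 121 121 121 128 153]
 [123 124 125 124 123 122 118  74  73  72  76 148 199 198 198 192 121 127
  133 137 122 121 118 107 122]
 [124 127 125 124 123 124 118  75  81  83  71 131 198 199 198 192 134 135
  129 134 122 122 122 125 122]
 [123 116 123 124 123 123 108  89  80  66  66 111 196 199 198 194 150 124
  119 103 122 121 120 122 130]]
```

Emit:
{"fn": "carry_out", "kwargs": {
  "rows": [
    [[0, 0, -1, 0.38, 0.96, 0, 85], [0, 0, -1, 0.38, 0.96, 0, 85], [0, 0, -1, 0.38, 0.96, 0, 85], [0, 0, -1, 0.38, 0.96, 0, 85], [0, 0, -1, 0.38, 0.96, 0, 85]]
  ]
}}

```text
time: 0.6
tool_pos: [0.3389, -0.3734, 0.3033]
tool_rot: [0.52, -0.52, 0.48, -0.479]
contact_force: [0.3, 0.3, 0.4]
gripper_width: 0.993
```

```bash
cat >> h.py <<'E'
def pose():
    s=state();q=s['tool_rot'];M=R.from_quat([q[1],q[2],q[3],q[0]]).as_matrix();x=M[:,0];y=M[:,1]
    print('t',round(s['time'],2),'tcp',np.round(s['tool_pos']*1000,1),'jaw',round(np.degrees(np.arctan2(x[1],x[0])),2),'tilt',np.round(np.degrees(y[:2]),2),'F',np.round(s['contact_force'],1),'M',np.round(s['ft_torque'],2),'w',round(s['gripper_width']*85.4,1),'q',np.round(np.degrees(s['joint_pos']),0))
    return s
E
python3 -c "
from h import *
pose()"
```

```text
t 0.6 tcp [ 338.9 -373.4  303.3] jaw -85.34 tilt [-0.02  0.05] F [0.3 0.3 0.4] M [ 0.01 -0.01 -0.  ] w 84.8 q [-56. -14. 108.   0.  86.  29.]
```

Emit:
{"fn": "carry_out", "kwargs": {
  "rows": [
    [[0, 0, -0.98, 0.376, 0.962, 0, 85], [0, 0, -0.98, 0.376, 0.962, 0, 85], [0, 0, -0.98, 0.376, 0.962, 0, 85], [0, 0, -0.98, 0.376, 0.962, 0, 85], [0, 0, 0, 0.376, 0.962, 0, 85]]
  ]
}}

```text
time: 1.1
tool_pos: [0.414, -0.181, 0.3035]
tool_rot: [0.45, -0.45, 0.545, -0.545]
contact_force: [0.8, -0.1, 0.2]
gripper_width: 0.993
```

Emit:
{"fn": "carry_out", "kwargs": {
  "rows": [
    [[0, 0, 0, 0.376, 0.962, 0, 85], [0, 0, 0, 0.376, 0.962, 0, 85], [0, 0, 0, 0.376, 0.962, 0, 85], [0, 0, 0, 0.376, 0.962, 0, 85], [0, 0, 0, 0.376, 0.962, 0, 85]]
  ]
}}

```text
time: 1.6
tool_pos: [0.4892, 0.0115, 0.3035]
tool_rot: [0.451, -0.451, 0.545, -0.545]
contact_force: [0.2, 0.1, 0.1]
gripper_width: 0.993
```

Emit:
{"fn": "carry_out", "kwargs": {
  "rows": [
    [[0, 0, 0, 0.376, 0.962, 0, 70], [0, 0, 0, 0.376, 0.962, -0.3, 70], [0, 0, 0, 0.376, 0.962, -0.6, 60], [0, 0, 0, 0.376, 0.962, -0.9, 60], [0, 0, 0, 0.376, 0.962, -0.9, 50]]
  ]
}}

```text
time: 2.1
tool_pos: [0.562, 0.1971, 0.2012]
tool_rot: [-0.451, 0.451, -0.545, 0.545]
contact_force: [0.3, -0.2, 0.6]
gripper_width: 0.59
```

```bash
python3 -c "
from h import *
pose()
cv2.imwrite('pics/t1.png',grab_frame('top'));cv2.imwrite('pics/s2.png',grab_frame('scene'))"
```

```text
t 2.1 tcp [562.  197.1 201.2] jaw -100.8 tilt [0.04 0.  ] F [ 0.3 -0.2  0.6] M [-0.01 -0.   -0.03] w 50.4 q [ 12.   4. 102.  -0.  74. 113.]
```

View pics/t1.png

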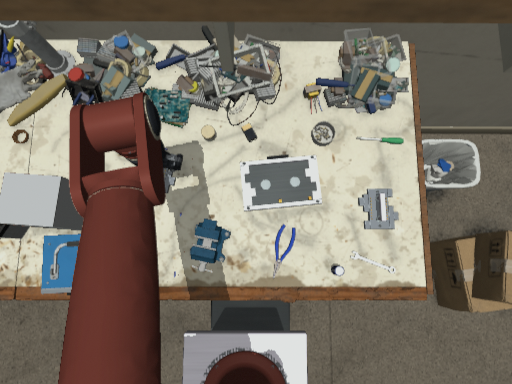

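View pics/s2.png

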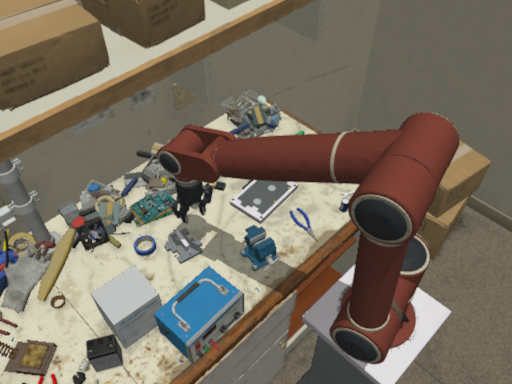

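Emit:
{"fn": "carry_out", "kwargs": {
  "rows": [
    [[0, 0, 0, 0.21, 0.56, -0.4, 50], [0, 0, 0, 0.21, 0.56, -0.4, 50], [0, 0, 0, 0, 0, -0.5, 50], [0, 0, 0, 0, 0, -0.3, 50], [0, 0, 0, 0, 0, 0, 50]]
  ]
}}

```text
time: 2.7
tool_pos: [0.5771, 0.2392, 0.1362]
tool_rot: [0.449, -0.452, 0.546, -0.545]
contact_force: [-0.7, -0.1, -0.2]
gripper_width: 0.586
```

```bash
python3 -c "
from h import *
pose()"
```

```text
t 2.7 tcp [577.1 239.2 136.2] jaw -100.86 tilt [-0.23 -0.08] F [-0.7 -0.1 -0.2] M [-0.01 -0.    0.05] w 50.0 q [ 16.  12.  99.  -0.  69. 117.]
```

Emit:
{"fn": "carry_out", "kwargs": {
  "rows": [
    [[0, 0, 0, 0.055, 0.08, -0.3, 50], [0, 0, 0, 0, 0, -0.3, 50], [0, 0, 0, 0, 0, -0.3, 50], [0, 0, 0, 0, 0, -0.12, 50], [0, 0, 0, 0, 0, 0, 50]]
  ]
}}

```text
time: 3.2
tool_pos: [0.5798, 0.243, 0.0959]
tool_rot: [0.45, -0.451, 0.545, -0.545]
contact_force: [-0.1, 1.1, -0.0]
gripper_width: 0.582
```

```bash
python3 -c "
from h import *
pose()
cv2.imwrite('pics/s3.png',cv2.resize(grab_frame('scene')[180:270,140:260],None,fx=6,fy=6,interpolation=2))"
```

```text
t 3.2 tcp [579.8 243.   95.9] jaw -100.83 tilt [-0.14 -0.04] F [-0.1  1.1 -0. ] M [-0.    0.06 -0.02] w 49.7 q [ 16.  15. 100.   0.  65. 117.]
```

View pics/s3.png

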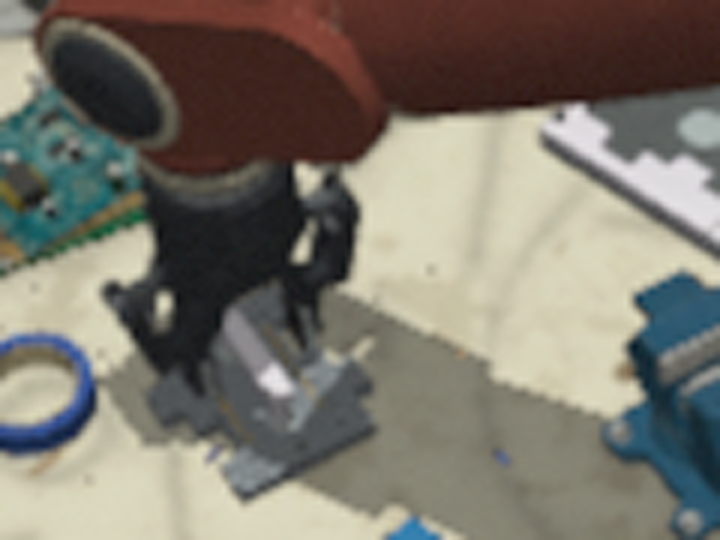

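Emit:
{"fn": "carry_out", "kwargs": {
  "rows": [
    [[0, 0, 0, 0, 0, 0, 20], [0, 0, 0, 0, 0, 0, 15], [0, 0, 0, 0, 0, 0, 5], [0, 0, 0, 0, 0, 0, 5], [0, 0, 0, 0, 0, 0, 5]]
  ]
}}

```text
time: 3.75
tool_pos: [0.5812, 0.2435, 0.0983]
tool_rot: [-0.451, 0.45, -0.545, 0.545]
contact_force: [0.1, 0.2, 4.5]
gripper_width: 0.148
```

```bash
python3 -c "
from h import *
pose()"
```

```text
t 3.75 tcp [581.2 243.5  98.3] jaw -100.82 tilt [0.09 0.02] F [0.1 0.2 4.5] M [ 0.    0.04 -0.02] w 12.7 q [ 16.  15. 100.  -0.  65. 117.]
```

Emit:
{"fn": "carry_out", "kwargs": {
  "rows": [
    [[0, 0, 0, 0, 0, 0, 5], [0, 0, 0, 0, 0, 0.2, 5], [0, 0, 0, 0, 0, 0.4, 5], [0, 0, 0, 0, 0, 0.6, 5], [0, 0, 0, 0, 0, 0.4, 5]]
  ]
}}

```text
time: 4.25
tool_pos: [0.581, 0.2435, 0.1635]
tool_rot: [-0.451, 0.45, -0.545, 0.545]
contact_force: [0.9, 0.1, -2.3]
gripper_width: 0.149
```

```bash
python3 -c "
from h import *
pose()
cv2.imwrite('pics/s4.png',cv2.resize(grab_frame('scene')[150:270,140:260],None,fx=5,fy=5,interpolation=2))"
```

```text
t 4.25 tcp [581.  243.5 163.5] jaw -100.82 tilt [0.09 0.03] F [ 0.9  0.1 -2.3] M [0.06 0.   0.  ] w 12.8 q [ 16.  11.  98.   0.  71. 117.]
```

View pics/s4.png

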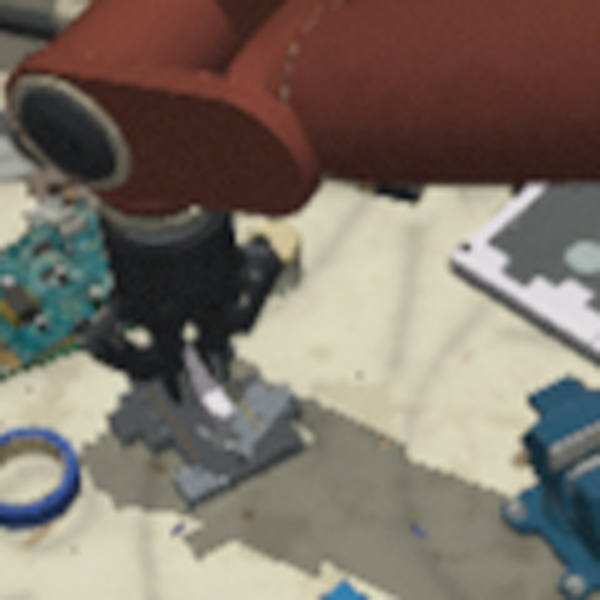

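Emit:
{"fn": "carry_out", "kwargs": {
  "rows": [
    [[0, 0, 1, -0.02, -0.15, 0.1, 5], [0, 0, 1, -0.02, -0.15, 0.1, 5], [0, 0, 1, -0.02, -0.15, 0.1, 5], [0, 0, 1, -0.02, -0.15, 0.1, 5], [0, 0, 1, -0.02, -0.15, 0.1, 5]]
  ]
}}

```text
time: 4.8
tool_pos: [0.5764, 0.2131, 0.1814]
tool_rot: [-0.539, 0.539, -0.458, 0.458]
contact_force: [0.5, 0.1, -2.6]
gripper_width: 0.149
```

Emit:
{"fn": "carry_out", "kwargs": {
  "rows": [
    [[0, 0, 1, -0.02, -0.15, 0, 5], [0, 0, 1, -0.02, -0.15, 0, 5], [0, 0, 1, -0.02, -0.15, 0, 5], [0, 0, 1, -0.02, -0.15, 0, 5], [0, 0, 1, -0.02, -0.15, 0, 5]]
  ]
}}

```text
time: 5.3
tool_pos: [0.5723, 0.1831, 0.1812]
tool_rot: [-0.61, 0.61, -0.357, 0.357]
contact_force: [-0.3, 0.1, -2.5]
gripper_width: 0.15
```

Emit:
{"fn": "carry_out", "kwargs": {
  "rows": [
    [[0, 0, 1, -0.02, -0.15, 0, 5], [0, 0, 1, -0.02, -0.15, 0, 5], [0, 0, 1, -0.02, -0.15, 0, 5], [0, 0, 1, -0.02, -0.15, 0, 5], [0, 0, 1, -0.02, -0.15, 0, 5]]
  ]
}}

```text
time: 5.8
tool_pos: [0.5683, 0.1531, 0.1812]
tool_rot: [-0.663, 0.663, -0.246, 0.246]
contact_force: [0.1, 0.7, -2.1]
gripper_width: 0.148
```

Emit:
{"fn": "carry_out", "kwargs": {
  "rows": [
    [[0, 0, 1, -0.02, -0.15, 0, 5], [0, 0, 1, -0.02, -0.15, 0, 5], [0, 0, 1, -0.02, -0.15, 0, 5], [0, 0, 1, -0.02, -0.15, 0, 5], [0, 0, 1, -0.02, -0.15, 0, 5]]
  ]
}}

```text
time: 6.3
tool_pos: [0.5643, 0.1231, 0.1812]
tool_rot: [-0.696, 0.696, -0.127, 0.127]
contact_force: [0.1, -0.2, -2.2]
gripper_width: 0.149
```

Emit:
{"fn": "carry_out", "kwargs": {
  "rows": [
    [[0, 0, 1, -0.02, -0.15, 0, 5], [0, 0, 1, -0.02, -0.15, 0, 5], [0, 0, 1, -0.02, -0.15, 0, 5], [0, 0, 1, -0.02, -0.15, 0, 5], [0, 0, 1, -0.02, -0.15, 0, 5]]
  ]
}}

```text
time: 6.8
tool_pos: [0.5603, 0.0931, 0.1812]
tool_rot: [0.707, -0.707, 0.004, -0.004]
contact_force: [-0.3, -0.4, -1.6]
gripper_width: 0.154
```

```bash
python3 -c "
from h import *
pose()"
```

```text
t 6.8 tcp [560.3  93.1 181.2] jaw -0.66 tilt [-0.02  0.  ] F [-0.3 -0.4 -1.6] M [ 0.02 -0.02  0.  ] w 13.2 q [  2.   1. 106.   0.  72.   3.]
```

Emit:
{"fn": "carry_out", "kwargs": {
  "rows": [
    [[0, 0, 1, -0.02, -0.155, 0, 5], [0, 0, 1, -0.02, -0.155, 0, 5], [0, 0, 1, -0.02, -0.155, 0, 5], [0, 0, 1, -0.02, -0.155, 0, 5], [0, 0, 1, -0.02, -0.155, 0, 5]]
  ]
}}

```text
time: 7.3
tool_pos: [0.5563, 0.0621, 0.1813]
tool_rot: [0.697, -0.697, -0.119, 0.119]
contact_force: [0.3, -0.8, -2.5]
gripper_width: 0.149
```

Emit:
{"fn": "carry_out", "kwargs": {
  "rows": [
    [[0, 0, 1, -0.02, -0.155, 0, 5], [0, 0, 1, -0.02, -0.155, 0, 5], [0, 0, 1, -0.02, -0.155, 0, 5], [0, 0, 1, -0.02, -0.155, 0, 5], [0, 0, 1, -0.02, -0.155, 0, 5]]
  ]
}}

```text
time: 7.8
tool_pos: [0.5523, 0.0312, 0.1813]
tool_rot: [0.666, -0.666, -0.238, 0.238]
contact_force: [0.0, 0.0, -2.5]
gripper_width: 0.145
```

Emit:
{"fn": "carry_out", "kwargs": {
  "rows": [
    [[0, 0, 1, -0.02, -0.155, 0, 5], [0, 0, 1, -0.02, -0.155, 0, 5], [0, 0, 1, -0.02, -0.155, 0, 5], [0, 0, 1, -0.02, -0.155, 0, 5], [0, 0, 1, -0.02, -0.155, 0, 5]]
  ]
}}

```text
time: 8.3
tool_pos: [0.5483, 0.0002, 0.1813]
tool_rot: [0.614, -0.614, -0.35, 0.35]
contact_force: [0.3, -0.1, -2.8]
gripper_width: 0.155
```

Emit:
{"fn": "carry_out", "kwargs": {
  "rows": [
    [[0, 0, 1, -0.02, -0.155, 0, 5], [0, 0, 1, -0.02, -0.155, 0, 5], [0, 0, 1, -0.02, -0.155, 0, 5], [0, 0, 1, -0.02, -0.155, 0, 5], [0, 0, 1, -0.02, -0.155, 0, 5]]
  ]
}}

```text
time: 8.8
tool_pos: [0.5443, -0.0308, 0.1812]
tool_rot: [0.544, -0.544, -0.451, 0.451]
contact_force: [-0.3, 0.2, -2.2]
gripper_width: 0.152
```

Emit:
{"fn": "carry_out", "kwargs": {
  "rows": [
    [[0, 0, 1, 0, -0.155, -0.3, 5], [0, 0, 1, 0, -0.155, -0.3, 5], [0, 0, 1, 0, -0.155, -0.3, 5], [0, 0, 1, 0, -0.155, -0.3, 5], [0, 0, 0, 0, 0, 0, 5]]
  ]
}}

```text
time: 9.3
tool_pos: [0.5432, -0.0556, 0.1313]
tool_rot: [0.478, -0.476, -0.521, 0.523]
contact_force: [0.4, 0.1, -2.4]
gripper_width: 0.148
```

```bash
python3 -c "
from h import *
pose()
a=grab_frame('scene');b=grab_frame('top');cv2.imwrite('pics/s5r.png',a);cv2.imwrite('pics/t5r.png',b)
cv2.imwrite('pics/s5.png',cv2.resize(a[130:250,190:330],None,fx=5,fy=5,interpolation=2))
cv2.imwrite('pics/t5.png',b)"
```

```text
t 9.3 tcp [543.2 -55.6 131.3] jaw 95.12 tilt [-0.24  0.05] F [ 0.4  0.1 -2.4] M [-0.02  0.02  0.01] w 12.7 q [ -14.    2.  111.   -0.   67. -109.]
```

View pics/s5.png

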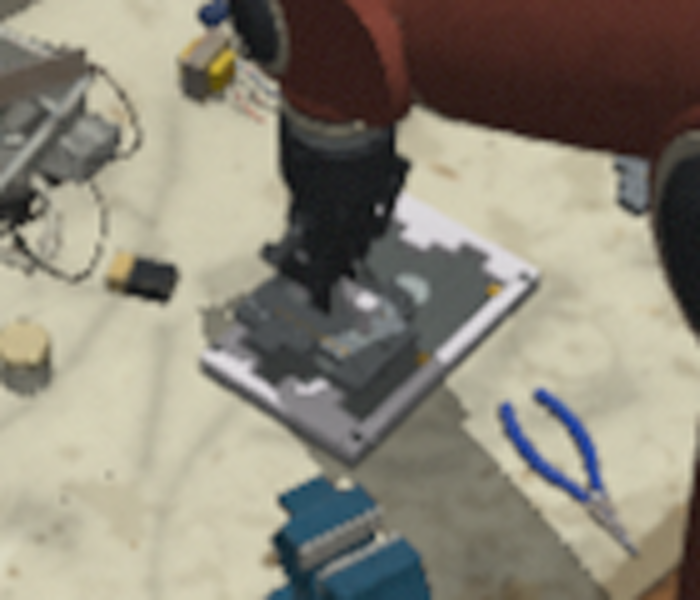

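View pics/t5.png

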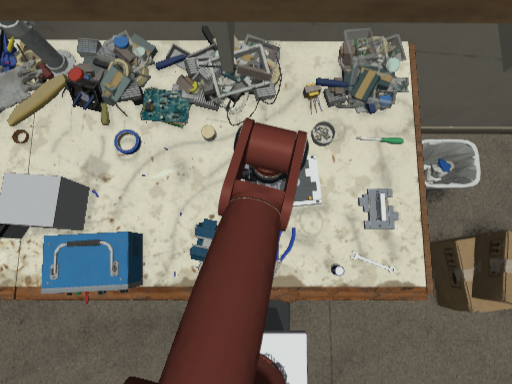

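```bash
python3 - <<'E'
from h import *
s=cv2.imread('pics/scene0.png')
print(proj('scene',[[.5431,-.0556,.006],[.5514,-.1366,.006]]))
for uv in((257,201),(271.5,188)):
    for th in(125,140,155):
        c=blobat(s,uv,th,r=12);print('disc',c.mean(0),cen('scene',c,.006))
c=blobat(s,(264,195),0,140,r=45);print('pocket',cen('scene',c,.018));report('scene',c.astype(np.float32),.018)
# bar B in scene
print(proj('scene',[.476,-.3623,.048]))
for sc in [(232,198),(267,169),(261,217),(294.5,185)]:
    try:
        c=blobat(s,sc,0,135,r=4);print('screw',cen('scene',c,.018),c.mean(0))
    except Exception as e: print(e)
E
```

```text
[[256.56955025 200.40424034]
 [271.00509637 186.95704868]]
disc [256.8125    200.9796875] [540.8  -54.21 -22.91 600.76]
disc [256.81073944 200.9806338 ] [540.83 -54.22   8.76 460.63]
disc [256.740625   200.98854167] [540.86 -54.01   4.47 311.31]
disc [271.29020701 187.60230892] [ 548.63 -135.26  -30.77  595.52]
disc [271.32598921 187.61285971] [ 548.59 -135.14   10.72  457.05]
disc [271.35278926 187.61828512] [ 548.48 -135.19   31.29  300.04]
pocket [  544.13   -94.05   -89.1  17983.77]
scene rect c 544.2 -94.2 size 112.2 189.9 long ang 95.82 centroid 544.1 -94.0
[[329.27563228 157.62275195]]
screw [598.06   5.19  25.99  18.17] [232.70905172 198.99353448]
screw [ 616.04 -182.05  -40.91   21.32] [266.84490741 168.91898148]
screw [474.49  -6.86 -12.01  21.38] [260.89717742 216.91330645]
screw [ 483.02 -190.81  -50.92  145.82] [295.6116453  186.59561966]
```

Emit:
{"fn": "carry_out", "kwargs": {
  "rows": [
    [[0, 0, 0.16, -0.03, 0.03, -0.3, 5], [0, 0, 0, 0, 0, -0.3, 5], [0, 0, 0, 0, 0, -0.3, 5], [0, 0, 0, 0, 0, -0.3, 5], [0, 0, 0, 0, 0, 0, 5]]
  ]
}}

```text
time: 9.9
tool_pos: [0.5561, -0.0563, 0.1047]
tool_rot: [-0.466, 0.482, 0.53, -0.52]
contact_force: [-15.2, 4.1, 72.8]
gripper_width: 0.147
```

```bash
python3 -c "
from h import *
pose()
a=grab_frame('scene');cv2.imwrite('pics/s6r.png',a)
cv2.imwrite('pics/s6.png',cv2.resize(a[165:240,220:310],None,fx=8,fy=8,interpolation=2))"
```

```text
t 9.9 tcp [556.1 -56.3 104.7] jaw 95.86 tilt [ 1.5 -0.3] F [-15.2   4.1  72.8] M [0.96 2.35 0.21] w 12.6 q [ -13.    5.  110.    0.   63. -109.]
```

View pics/s6.png

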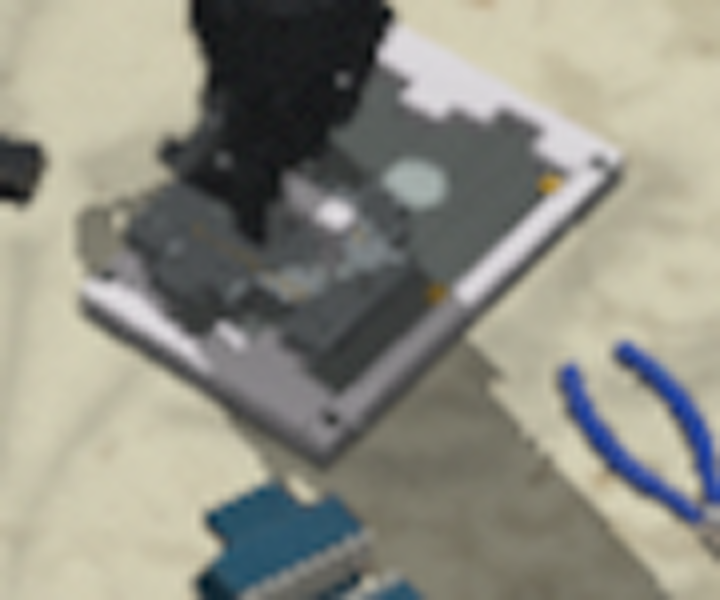

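Emit:
{"fn": "carry_out", "kwargs": {
  "rows": [
    [[0, 0, 0, 0, 0, 0.4, 5], [0, 0, 0, 0, 0, 0.4, 5], [0, 0, 0, 0, 0, 0.2, 5], [0, 0, 0, 0, 0, 0, 5]]
  ]
}}

```text
time: 10.35
tool_pos: [0.5433, -0.0541, 0.1253]
tool_rot: [-0.474, 0.474, 0.525, -0.525]
contact_force: [-0.5, -1.7, -2.2]
gripper_width: 0.152
```

```bash
python3 -c "
from h import *
pose()
a=grab_frame('scene');cv2.imwrite('pics/s7r.png',a)
cv2.imwrite('pics/s7.png',cv2.resize(a[150:240,210:310],None,fx=6.5,fy=6.5,interpolation=2))"
```

```text
t 10.35 tcp [543.3 -54.1 125.3] jaw 95.82 tilt [ 0.01 -0.  ] F [-0.5 -1.7 -2.2] M [ 0.03  0.   -0.02] w 13.0 q [ -13.    3.  111.   -0.   66. -109.]
```

View pics/s7.png

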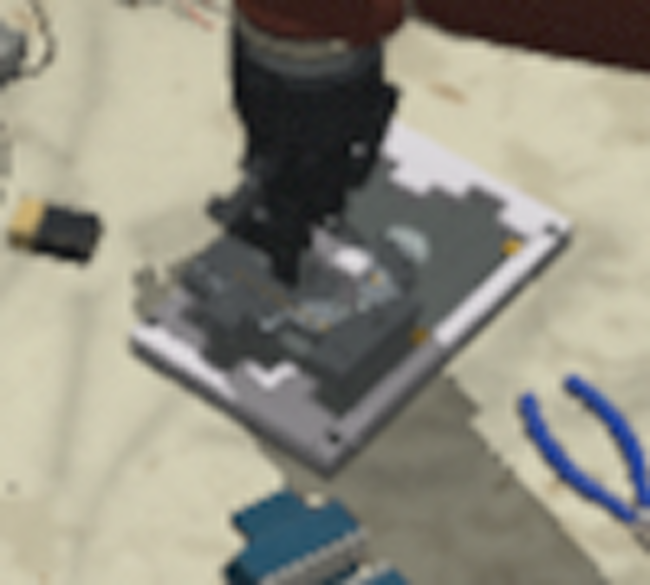

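```bash
cat >> h.py <<'E'
def overlay(imf,out,tcp,yaw,dz,off,box,f,n='scene',pitch=0):
    im=cv2.imread(imf) if isinstance(imf,str) else imf
    x0,y0,x1,y1=box; v=cv2.resize(im[y0:y1,x0:x1],None,fx=f,fy=f,interpolation=2)
    Rz=R.from_euler('ZY',[yaw,pitch],degrees=True).as_matrix()
    g=np.array(tcp)-[0,0,dz]
    def P(p): return (g+ (np.atleast_2d(p)+np.array([off[0],off[1],0]))@Rz.T)/1000
    o=[(-55,40),(-32.5,40),(-32.5,26.5),(-7.5,26.5),(-7.5,40),(9,40),(9,52),(31,52),(31,40),(40,40),(40,26.5),(55,26.5),(55,-40),(32.5,-40),(32.5,-26.5),(7.5,-26.5),(7.5,-40),(-9,-40),(-9,-52),(-31,-52),(-31,-40),(-55,-40)]
    for z,col in((-41,(0,0,255)),(-29,(0,255,0))):
        q=(proj(n,P([(a,b,z) for a,b in o]))+.5-[x0,y0])*f-.5
        cv2.polylines(v,[q.round().astype(np.int32)],True,col,1)
    q=(proj(n,P([(a,b,7) for a,b in((-37,-7),(37,-7),(37,7),(-37,7))]))+.5-[x0,y0])*f-.5
    cv2.polylines(v,[q.round().astype(np.int32)],True,(255,0,255),1)
    cv2.imwrite(out,v)
E
python3 -c "
from h import *
overlay('pics/s4.png' if 0 else 'pics/s7r.png','pics/o7.png',[543.3,-54.1,125.3],185.8,57.3,(-1.5,0),(210,140,310,230),6.5)
overlay('pics/s5r.png','pics/o5.png',[543.2,-55.6,131.3],185.1,57.3,(-1.5,0),(210,140,310,230),6.5)
"
```

```text
(no output)
```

View pics/o7.png

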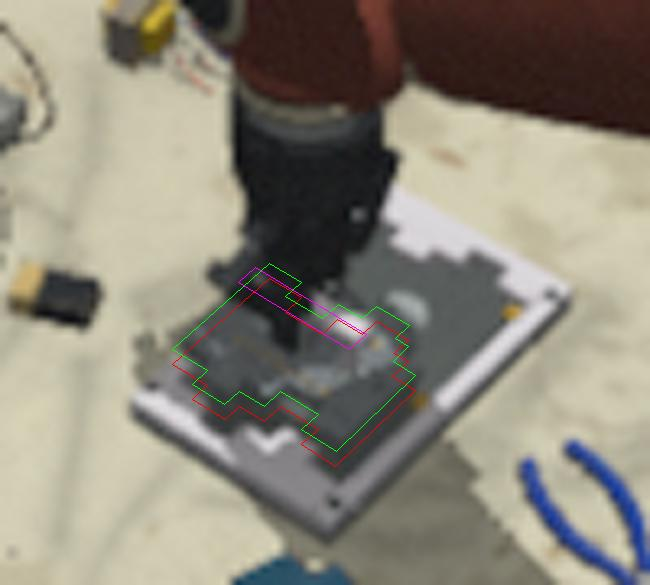

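View pics/o5.png

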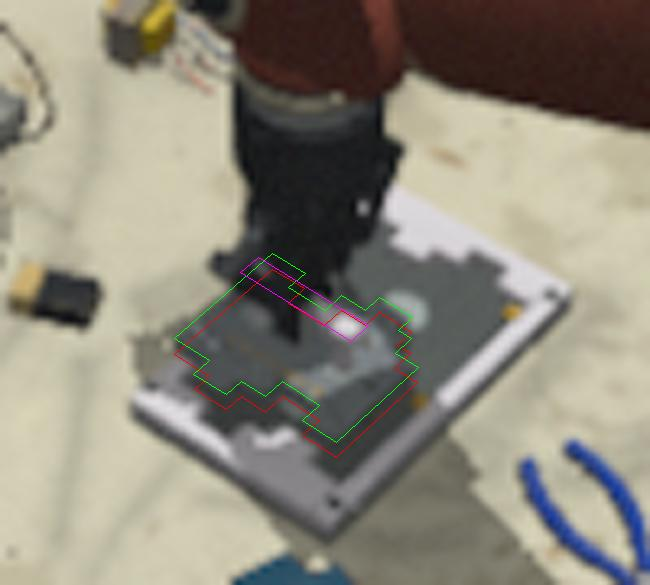

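```bash
python3 -c "
from h import *
B=(225,160,295,220)
overlay('pics/s6r.png','pics/o6.png',[556.1,-56.3,104.7],185.8,57.3,(-1.5,0),B,11)
overlay('pics/s5r.png','pics/o5.png',[543.2,-55.6,131.3],185.1,57.3,(-1.5,0),B,11,pitch=-10)
v=cv2.imread('pics/s5r.png')[160:220,225:295];cv2.imwrite('pics/z5.png',cv2.resize(v,None,fx=11,fy=11,interpolation=2))
"
```

```text
(no output)
```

View pics/o6.png

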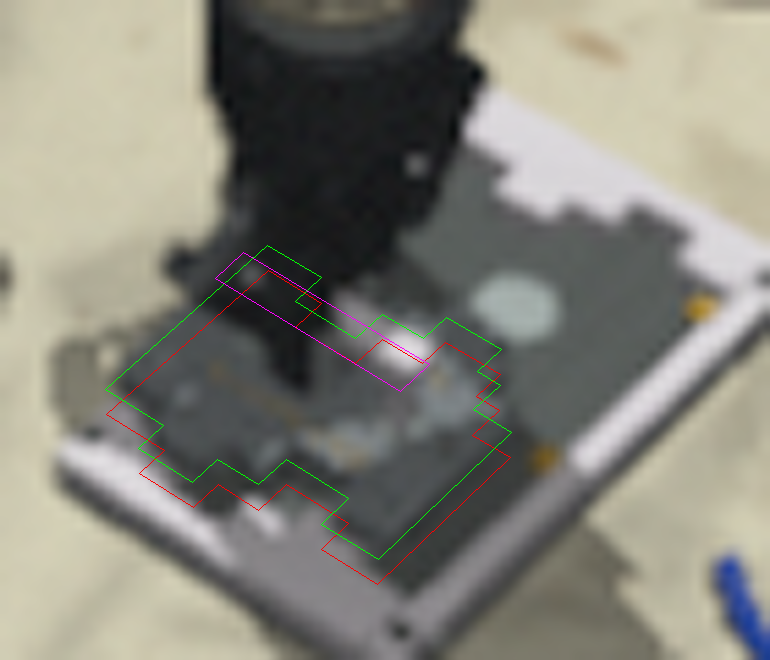

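View pics/o5.png

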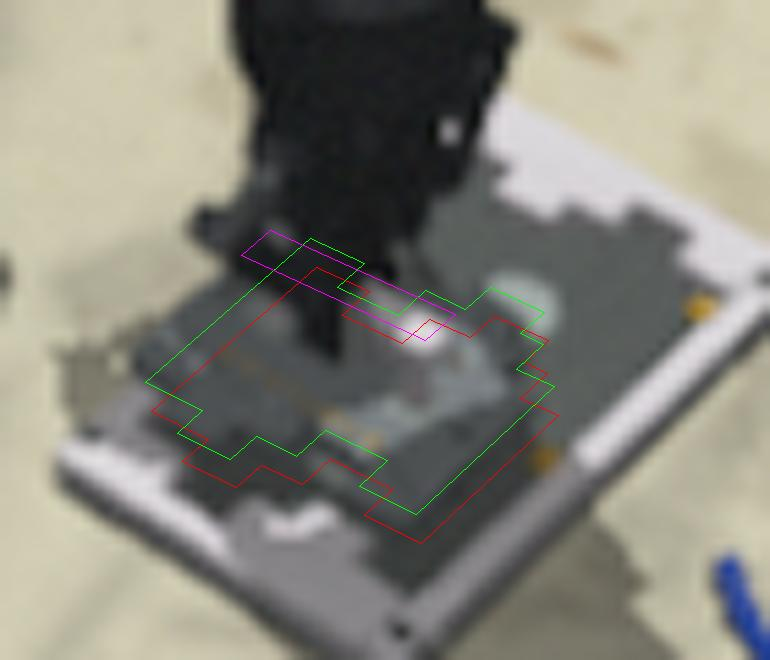

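View pics/z5.png

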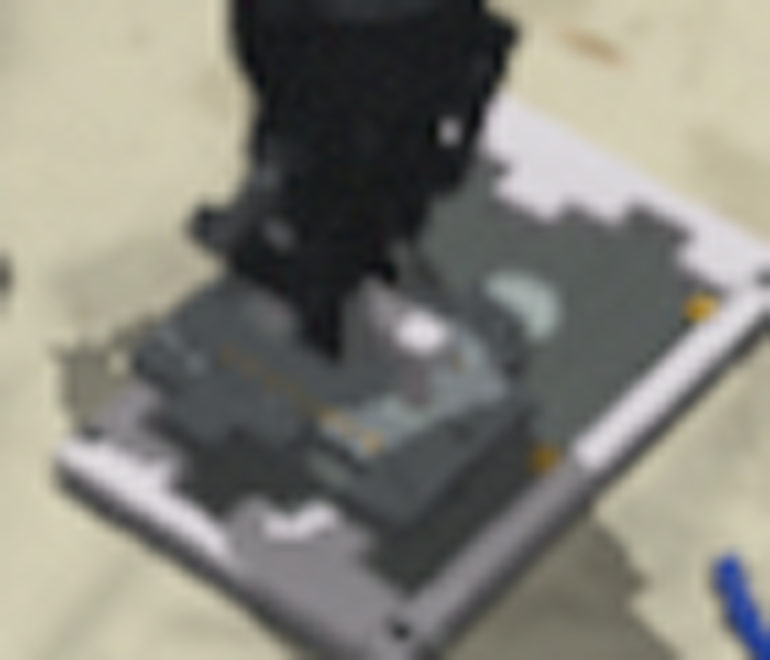

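```bash
python3 -c "
from h import *
B=(225,160,295,220)
for k,f,t,y in((5,'pics/s5r.png',[543.2,-55.6,131.3],185.1),(7,'pics/s7r.png',[543.3,-54.1,125.3],185.8)):
    im=cv2.imread(f); im=cv2.convertScaleAbs(im,alpha=2.0,beta=-60)
    x0,y0,x1,y1=B
    v=cv2.resize(im[y0:y1,x0:x1],None,fx=11,fy=11,interpolation=2);cv2.imwrite(f'pics/e{k}.png',v)
    overlay(im,f'pics/o{k}.png',t,y,57.3,(-1.5,0),B,11)
"
```

```text
(no output)
```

View pics/e7.png

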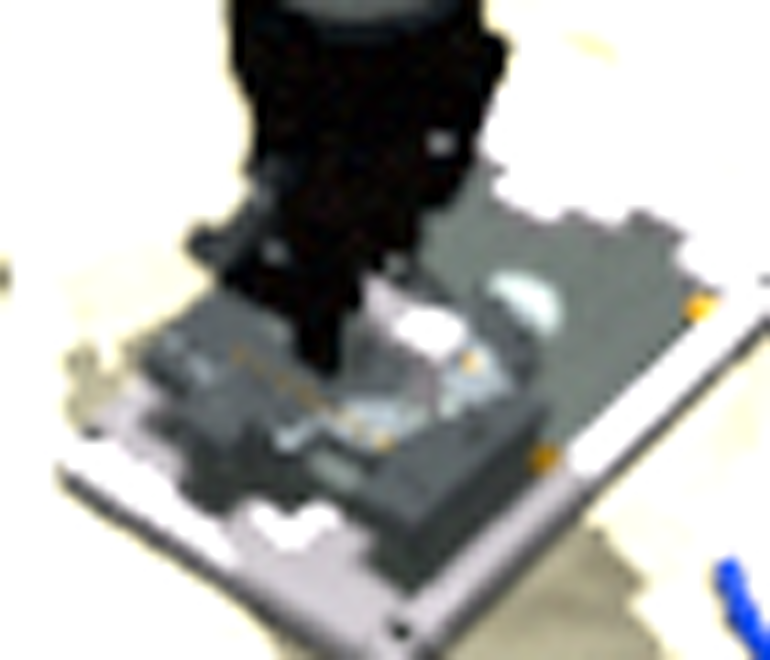

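View pics/o7.png

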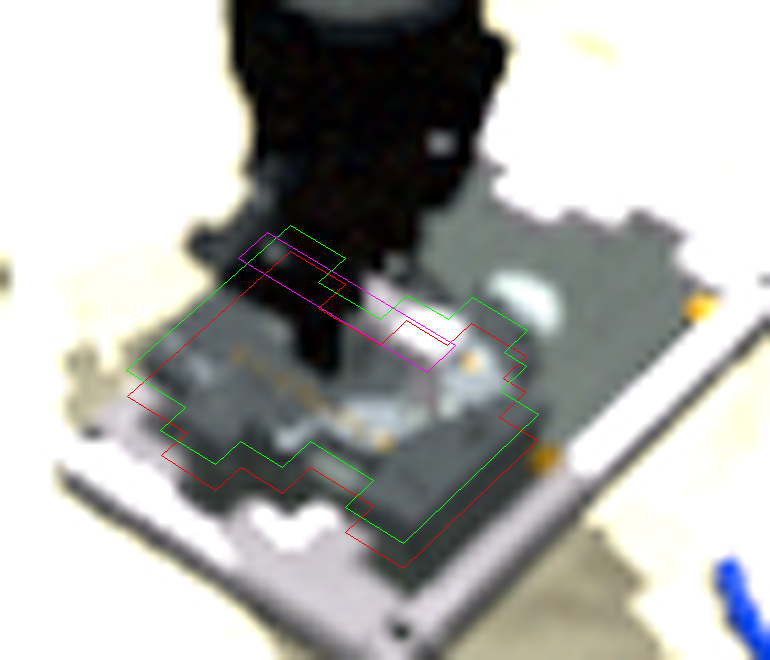

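View pics/o5.png

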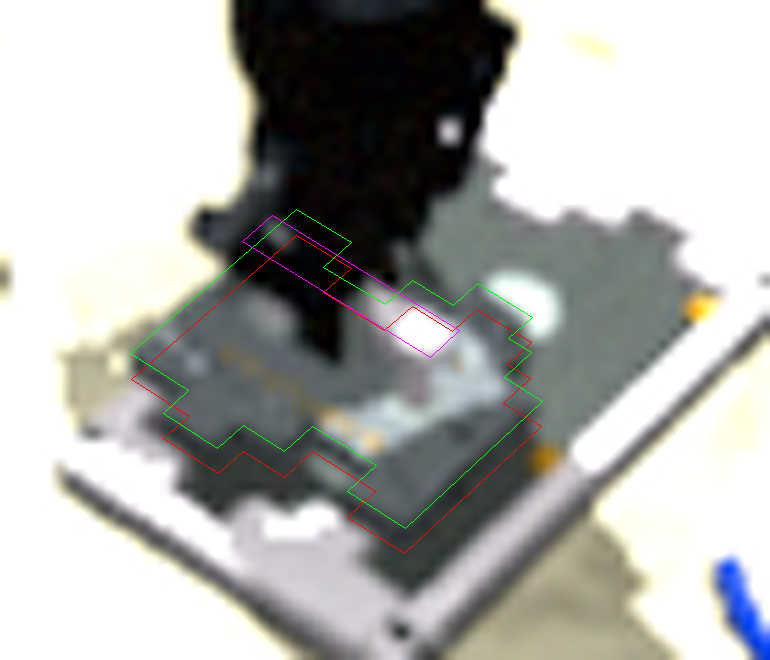

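Emit:
{"fn": "carry_out", "kwargs": {
  "rows": [
    [[0, 0, 0, 0, 0.2, 0.4, 5], [0, 0, 0, 0.1, 0.8, 0, 5], [0, 0, 0, 0.1, 0.8, 0, 5], [0, 0, 0, 0.1, 0.8, 0, 5], [0, 0, 0, 0.1, 0.8, 0, 5]]
  ]
}}

```text
time: 10.9
tool_pos: [0.5589, 0.0834, 0.1411]
tool_rot: [0.474, -0.474, -0.524, 0.525]
contact_force: [0.2, -0.1, -1.8]
gripper_width: 0.153
```

Emit:
{"fn": "carry_out", "kwargs": {
  "rows": [
    [[0, 0, 0, 0, 0.7, 0, 5], [0, 0, 0, 0, 0, -0.4, 5], [0, 0, 0, 0, 0, -0.4, 5], [0, 0, 0, 0, 0, 0, 5]]
  ]
}}

```text
time: 11.3
tool_pos: [0.5567, 0.1091, 0.1052]
tool_rot: [0.476, -0.472, -0.523, 0.527]
contact_force: [-0.9, -0.3, -3.1]
gripper_width: 0.15
```

```bash
python3 -c "
from h import *
pose()
a=grab_frame('scene');cv2.imwrite('pics/s8r.png',a)
cv2.imwrite('pics/s8.png',cv2.resize(a[165:255,180:280],None,fx=6.5,fy=6.5,interpolation=2))"
```

```text
t 11.3 tcp [556.7 109.1 105.2] jaw 95.79 tilt [-0.46 -0.05] F [-0.9 -0.3 -3.1] M [-0.03  0.    0.  ] w 12.8 q [  4.   7. 108.  -0.  65. -92.]
```

View pics/s8.png

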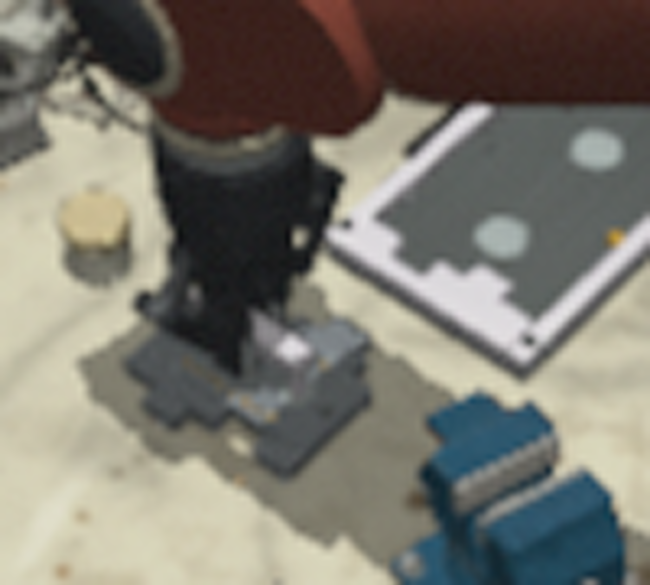

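Emit:
{"fn": "carry_out", "kwargs": {
  "rows": [
    [[0, 0, 0, 0, 0, -0.12, 5], [0, 0, 0, 0, 0, 0, 5]]
  ]
}}

```text
time: 11.55
tool_pos: [0.5594, 0.1091, 0.1043]
tool_rot: [0.474, -0.474, -0.524, 0.525]
contact_force: [-0.3, -0.3, -2.4]
gripper_width: 0.149
```

Emit:
{"fn": "carry_out", "kwargs": {
  "rows": [
    [[0, 0, 0, 0, 0, -0.1, 5], [0, 0, 0, 0, 0, 0, 5]]
  ]
}}

```text
time: 11.75
tool_pos: [0.5594, 0.1095, 0.1004]
tool_rot: [0.474, -0.474, -0.525, 0.525]
contact_force: [-0.4, -0.4, -2.4]
gripper_width: 0.147
```

```bash
python3 -c "
from h import *
pose()"
```

```text
t 11.75 tcp [559.4 109.5 100.4] jaw 95.79 tilt [-0.01 -0.  ] F [-0.4 -0.4 -2.4] M [ 0.03 -0.05 -0.04] w 12.6 q [  4.   8. 108.  -0.  64. -92.]
```

Emit:
{"fn": "carry_out", "kwargs": {
  "rows": [
    [[0, 0, 0, 0, 0, -0.1, 5], [0, 0, 0, 0, 0, 0, 5]]
  ]
}}

```text
time: 11.95
tool_pos: [0.5592, 0.1097, 0.0961]
tool_rot: [0.474, -0.474, -0.524, 0.525]
contact_force: [-0.2, -0.7, -1.9]
gripper_width: 0.152
```

Emit:
{"fn": "carry_out", "kwargs": {
  "rows": [
    [[0, 0, 0, 0, 0, -0.08, 5], [0, 0, 0, 0, 0, 0, 5]]
  ]
}}

```text
time: 12.15
tool_pos: [0.5592, 0.1098, 0.0929]
tool_rot: [0.474, -0.474, -0.525, 0.525]
contact_force: [0.6, 0.4, -3.0]
gripper_width: 0.147
```

```bash
python3 -c "
from h import *
pose()"
```

```text
t 12.15 tcp [559.2 109.8  92.9] jaw 95.82 tilt [-0.04 -0.  ] F [ 0.6  0.4 -3. ] M [-0.03 -0.03 -0.03] w 12.5 q [  4.   9. 108.  -0.  63. -92.]
```

Emit:
{"fn": "carry_out", "kwargs": {
  "rows": [
    [[0, 0, 0, 0, 0, -0.08, 5], [0, 0, 0, 0, 0, 0, 5]]
  ]
}}

```text
time: 12.35
tool_pos: [0.5592, 0.1097, 0.0897]
tool_rot: [0.474, -0.474, -0.525, 0.525]
contact_force: [0.2, -0.4, -2.4]
gripper_width: 0.152
```

Emit:
{"fn": "carry_out", "kwargs": {
  "rows": [
    [[0, 0, 0, 0, 0, -0.08, 5], [0, 0, 0, 0, 0, 0, 5]]
  ]
}}

```text
time: 12.55
tool_pos: [0.5598, 0.1098, 0.0874]
tool_rot: [-0.474, 0.474, 0.525, -0.525]
contact_force: [-0.3, 0.1, 0.2]
gripper_width: 0.15
```

```bash
python3 -c "
from h import *
pose()
a=grab_frame('scene');cv2.imwrite('pics/s9.png',cv2.resize(a[165:255,180:280],None,fx=6.5,fy=6.5,interpolation=2))"
```

```text
t 12.55 tcp [559.8 109.8  87.4] jaw 95.82 tilt [0.04 0.  ] F [-0.3  0.1  0.2] M [-0.04 -0.01 -0.03] w 12.8 q [  4.   9. 108.   0.  63. -92.]
```

View pics/s9.png

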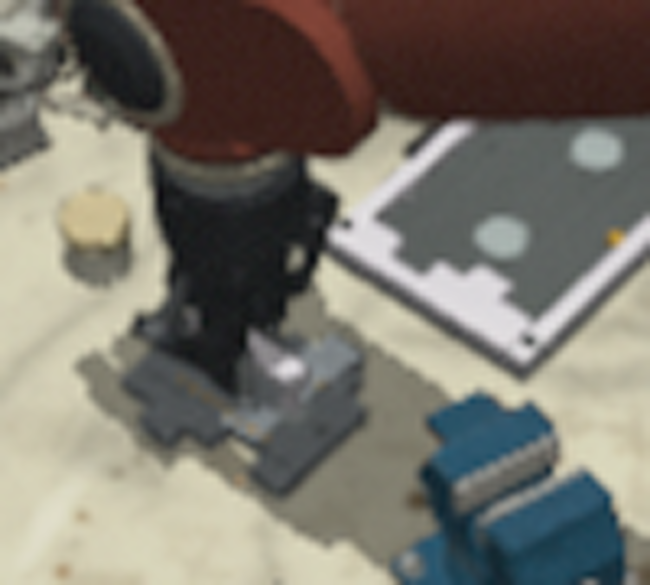

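Emit:
{"fn": "carry_out", "kwargs": {
  "rows": [
    [[0, 0, 0, 0, 0, 0, 20], [0, 0, 0, 0, 0, 0, 30], [0, 0, 0, 0, 0, 0.2, 45], [0, 0, 0, 0, 0, 0.4, 50], [0, 0, 0, 0, 0, 0.7, 50]]
  ]
}}

```text
time: 13.1
tool_pos: [0.5583, 0.1097, 0.1388]
tool_rot: [0.475, -0.473, -0.524, 0.526]
contact_force: [0.2, 0.0, 0.1]
gripper_width: 0.584
```

Emit:
{"fn": "carry_out", "kwargs": {
  "rows": [
    [[0, 0, 0, -0.4, 0.8, 0.5, 50], [0, 0, 0, -0.4, 0.9, 0.4, 50], [0, 0, 0, -0.4, 0.9, 0.3, 50], [0, 0, 0, -0.4, 0.9, 0, 50], [0, 0, 0, 0, 0, 0, 50]]
  ]
}}

```text
time: 13.6
tool_pos: [0.4943, 0.2532, 0.1895]
tool_rot: [-0.473, 0.473, 0.527, -0.525]
contact_force: [0.5, 0.0, 0.6]
gripper_width: 0.584
```

```bash
python3 -c "
from h import *
pose()
cv2.imwrite('pics/t10.png',grab_frame('top'));a=grab_frame('scene');cv2.imwrite('pics/s10r.png',a);cv2.imwrite('pics/s10.png',cv2.resize(a[165:255,180:280],None,fx=6.5,fy=6.5,interpolation=2))"
```

```text
t 13.6 tcp [494.3 253.2 189.5] jaw 96.1 tilt [0.15 0.13] F [0.5 0.  0.6] M [ 0.06 -0.01  0.  ] w 49.8 q [ 19.  -1. 108.   0.  73. -77.]
```

View pics/t10.png

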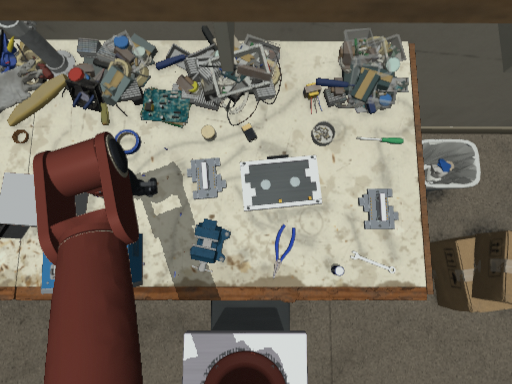

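View pics/s10.png

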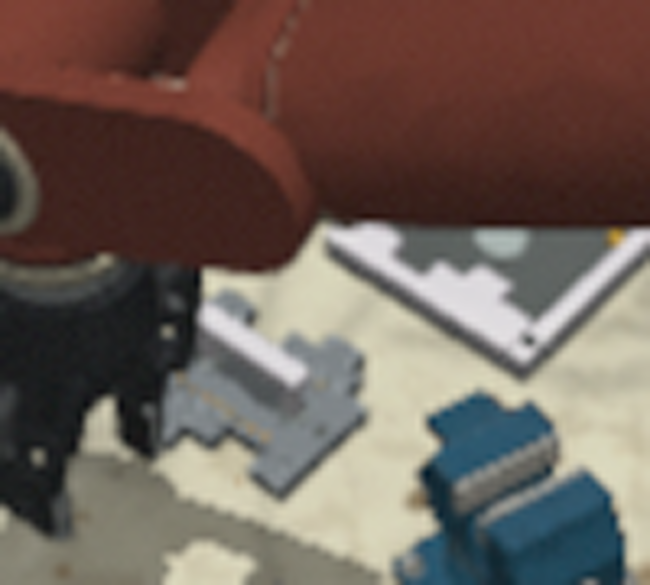

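```bash
python3 - <<'E'
from h import *
t=cv2.imread('pics/t10.png');s=cv2.imread('pics/s10r.png')
for th in(165,180):
    c=blobat(t,(204.5,178),th);print(c.mean(0),cen('top',c,.048));report('top',c.astype(np.float32),.048)
for uv in((266,184),(295,182)):
    c=blobat(t,uv,135,r=12);print('disc',cen('top',c,.006))
c=blobat(t,(280,183),0,140,r=48);print('pocket',cen('top',c,.018));report('top',c.astype(np.float32),.018)
# plate outline
g=cv2.cvtColor(t,6);c=blobat(t,(212,190),85,150,r=30);print('plate top',cen('top',c,.012));report('top',c.astype(np.float32),.012)
cv2.imwrite('pics/z10.png',cv2.resize(t[145:215,175:335],None,fx=5,fy=5,interpolation=2))
E
```

```text
[206.44111035 175.14410763] [  558.8     99.29    29.2  22288.2 ]
top rect c 553.8 109.6 size 163.3 160.3 long ang 0.69 centroid 558.8 99.3
[204.01640456 175.0248102 ] [559.44 107.28   5.53 737.75]
top rect c 559.9 107.4 size 71.1 11.9 long ang 5.49 centroid 559.4 107.3
disc [543.14 -55.62   8.78 594.51]
disc [ 551.35 -136.58   36.89  596.53]
pocket [  547.27   -96.14   -89.24 18314.95]
top rect c 547.1 -96.0 size 113.4 191.8 long ang 95.63 centroid 547.3 -96.1
plate top [ 558.3   107.38   20.05 8374.8 ]
top rect c 558.8 106.1 size 112.1 107.0 long ang 5.3 centroid 558.3 107.4
```

View pics/z10.png

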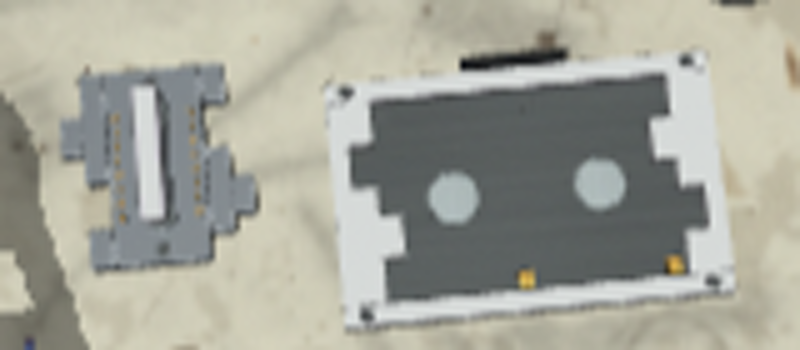

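Emit:
{"fn": "carry_out", "kwargs": {
  "rows": [
    [[0, 0, 0, 0.41, -0.89, 0, 50], [0, 0, 0, 0.41, -0.89, 0, 50], [0, 0, 0, 0.41, -0.89, -0.2, 50], [0, 0, 0, 0.41, -0.89, -0.6, 50], [0, 0, 0, 0, 0, -0.3, 50]]
  ]
}}

```text
time: 14.2
tool_pos: [0.5624, 0.1023, 0.1422]
tool_rot: [0.475, -0.476, -0.523, 0.524]
contact_force: [-1.5, -0.1, -0.5]
gripper_width: 0.585
```

Emit:
{"fn": "carry_out", "kwargs": {
  "rows": [
    [[0, 0, 0, 0, 0, 0, 50], [0, 0, 0, 0, 0, 0, 50]]
  ]
}}

```text
time: 14.4
tool_pos: [0.5609, 0.1072, 0.1431]
tool_rot: [0.474, -0.474, -0.524, 0.525]
contact_force: [0.4, 0.3, 0.7]
gripper_width: 0.583
```

```bash
python3 -c "
from h import *
pose()"
```

```text
t 14.4 tcp [560.9 107.2 143.1] jaw 95.78 tilt [-0.04  0.01] F [0.4 0.3 0.7] M [ 0.01 -0.05 -0.03] w 49.8 q [  3.   5. 107.   0.  68. -92.]
```

Emit:
{"fn": "carry_out", "kwargs": {
  "rows": [
    [[0, 0, 0, -0.03, 0.065, -0.4, 50], [0, 0, 0, 0, 0, -0.4, 50], [0, 0, 0, 0, 0, -0.35, 50], [0, 0, 0, 0, 0, 0, 50], [0, 0, 0, 0, 0, 0, 50]]
  ]
}}

```text
time: 14.9
tool_pos: [0.5593, 0.1102, 0.0961]
tool_rot: [0.474, -0.473, -0.524, 0.525]
contact_force: [-0.2, 0.2, 0.7]
gripper_width: 0.588
```

Emit:
{"fn": "carry_out", "kwargs": {
  "rows": [
    [[0, 0, 0, 0, 0, 0, 25], [0, 0, 0, 0, 0, 0, 16], [0, 0, 0, 0, 0, 0, 5], [0, 0, 0, 0, 0, 0, 5], [0, 0, 0, 0, 0, 0, 5]]
  ]
}}

```text
time: 15.4
tool_pos: [0.5606, 0.11, 0.098]
tool_rot: [-0.474, 0.474, 0.525, -0.524]
contact_force: [0.1, 0.3, 3.9]
gripper_width: 0.152
```

```bash
python3 -c "
from h import *
pose()"
```

```text
t 15.4 tcp [560.6 110.   98. ] jaw 95.81 tilt [0.1  0.01] F [0.1 0.3 3.9] M [0.03 0.07 0.  ] w 13.0 q [  4.   8. 108.   0.  64. -92.]
```

Emit:
{"fn": "carry_out", "kwargs": {
  "rows": [
    [[0, 0, 0, 0, 0, 0.3, 5], [0, 0, 0, 0, 0, 0.7, 5], [0, 0, 0, -0.07, -0.8, 0, 5], [0, 0, 0, -0.07, -0.8, 0, 5], [0, 0, 0, -0.07, -0.8, 0, 5]]
  ]
}}

```text
time: 15.9
tool_pos: [0.5508, 0.0132, 0.1372]
tool_rot: [0.474, -0.474, -0.525, 0.525]
contact_force: [0.2, 0.4, -2.7]
gripper_width: 0.146
```

Emit:
{"fn": "carry_out", "kwargs": {
  "rows": [
    [[0, 0, 0, -0.07, -0.8, 0, 5], [0, 0, 0, -0.07, -0.6, 0, 5], [0, 0, 0, -0.07, -0.3, 0, 5], [0, 0, 0, 0, 0, 0, 5], [0, 0, 0, 0, 0, 0, 5]]
  ]
}}

```text
time: 16.4
tool_pos: [0.5429, -0.0534, 0.1369]
tool_rot: [-0.474, 0.474, 0.525, -0.525]
contact_force: [0.3, 0.9, -1.6]
gripper_width: 0.149
```

```bash
python3 -c "
from h import *
pose()"
```

```text
t 16.4 tcp [542.9 -53.4 136.9] jaw 95.81 tilt [-0.02  0.04] F [ 0.3  0.9 -1.6] M [ 0.01 -0.02  0.  ] w 12.7 q [ -13.    2.  111.    0.   68. -109.]
```

Emit:
{"fn": "carry_out", "kwargs": {
  "rows": [
    [[0, 0, 0, 0.03, 0.012, -0.2, 5], [0, 0, 0, 0, 0, -0.2, 5], [0, 0, 0, 0, 0, 0, 5], [0, 0, 0, 0, 0, 0, 5]]
  ]
}}

```text
time: 16.8
tool_pos: [0.5439, -0.0529, 0.1201]
tool_rot: [0.474, -0.473, -0.525, 0.525]
contact_force: [-0.7, -0.5, -1.4]
gripper_width: 0.144
```

```bash
python3 -c "
from h import *
s=pose();p=s['tool_pos']*1000
a=grab_frame('scene');a=cv2.convertScaleAbs(a,alpha=1.8,beta=-40);cv2.imwrite('pics/s11.png',cv2.resize(a[160:225,225:300],None,fx=10,fy=9,interpolation=2))"
```

```text
t 16.8 tcp [543.9 -52.9 120.1] jaw 95.86 tilt [-0.09  0.02] F [-0.7 -0.5 -1.4] M [-0.02 -0.01  0.04] w 12.3 q [ -13.    3.  111.    0.   66. -109.]
```

View pics/s11.png

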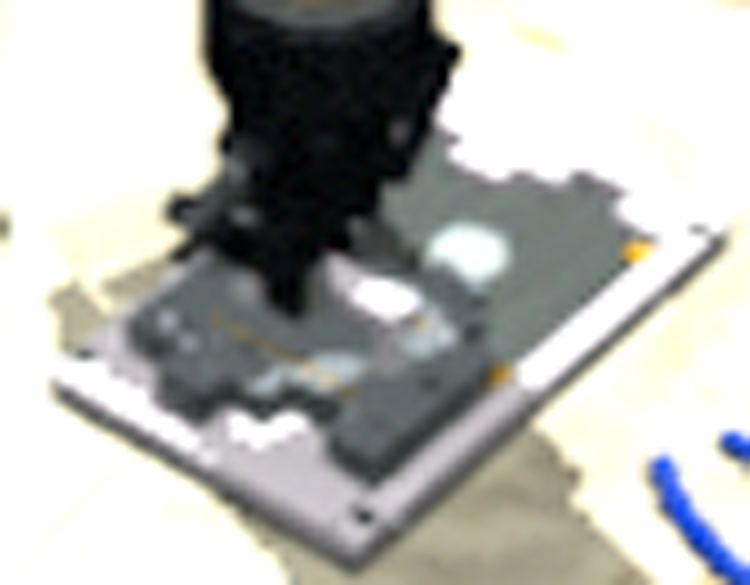

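Emit:
{"fn": "carry_out", "kwargs": {
  "rows": [
    [[0, 0, 0, 0, 0, -0.1, 5], [0, 0, 0, 0, 0, 0, 5], [0, 0, 0, 0, 0, -0.05, 5], [0, 0, 0, 0, 0, 0, 5]]
  ]
}}

```text
time: 17.25
tool_pos: [0.5441, -0.0536, 0.1148]
tool_rot: [0.474, -0.474, -0.525, 0.525]
contact_force: [-0.2, 0.2, -2.0]
gripper_width: 0.147
```

```bash
python3 -c "
from h import *
pose()"
```

```text
t 17.25 tcp [544.1 -53.6 114.8] jaw 95.81 tilt [-0.02  0.01] F [-0.2  0.2 -2. ] M [-0.    0.02  0.01] w 12.5 q [ -13.    4.  111.   -0.   65. -109.]
```

Emit:
{"fn": "carry_out", "kwargs": {
  "rows": [
    [[0, 0, 0, 0, 0, -0.06, 5], [0, 0, 0, 0, 0, 0, 5], [0, 0, 0, 0, 0, -0.06, 5], [0, 0, 0, 0, 0, 0, 5]]
  ]
}}

```text
time: 17.65
tool_pos: [0.544, -0.0535, 0.1098]
tool_rot: [0.474, -0.474, -0.525, 0.525]
contact_force: [-0.3, -0.8, -2.2]
gripper_width: 0.151
```

```bash
python3 -c "
from h import *
pose()"
```

```text
t 17.65 tcp [544.  -53.5 109.8] jaw 95.82 tilt [-0.04  0.01] F [-0.3 -0.8 -2.2] M [-0.01 -0.01 -0.02] w 12.9 q [ -13.    4.  111.   -0.   65. -109.]
```

Sliding in freely (no contact at 12 mm or near 6 mm). Continue down.

Emit:
{"fn": "carry_out", "kwargs": {
  "rows": [
    [[0, 0, 0, 0, 0, -0.06, 5], [0, 0, 0, 0, 0, 0, 5], [0, 0, 0, 0, 0, -0.05, 5], [0, 0, 0, 0, 0, 0, 5]]
  ]
}}

```text
time: 18.05
tool_pos: [0.5441, -0.0535, 0.1055]
tool_rot: [0.474, -0.474, -0.525, 0.525]
contact_force: [-0.3, 0.3, -2.5]
gripper_width: 0.152
```

Emit:
{"fn": "carry_out", "kwargs": {
  "rows": [
    [[0, 0, 0, 0, 0, -0.05, 5], [0, 0, 0, 0, 0, 0, 5]]
  ]
}}

```text
time: 18.25
tool_pos: [0.5445, -0.0536, 0.104]
tool_rot: [-0.474, 0.474, 0.525, -0.525]
contact_force: [0.3, -0.2, -0.7]
gripper_width: 0.148
```

```bash
python3 -c "
from h import *
pose()"
```

```text
t 18.25 tcp [544.5 -53.6 104. ] jaw 95.81 tilt [ 0.03 -0.01] F [ 0.3 -0.2 -0.7] M [-0.01 -0.09 -0.  ] w 12.6 q [ -13.    5.  111.   -0.   64. -109.]
```

Emit:
{"fn": "carry_out", "kwargs": {
  "rows": [
    [[0, 0, 0, 0, 0, 0, 20], [0, 0, 0, 0, 0, 0, 30], [0, 0, 0, 0, 0, 0, 40], [0, 0, 0, 0, 0, 0, 40], [0, 0, 0, 0, 0, 0.3, 40]]
  ]
}}

```text
time: 18.75
tool_pos: [0.543, -0.0533, 0.1145]
tool_rot: [0.475, -0.473, -0.524, 0.525]
contact_force: [-1.0, -0.0, 0.3]
gripper_width: 0.468
```

Emit:
{"fn": "carry_out", "kwargs": {
  "rows": [
    [[0, 0, 0, 0, 0, 0.5, 40], [0, 0, 0, 0, 0, 0.9, 45], [0, 0, -0.6, -0.2, -0.9, 0.2, 50], [0, 0, -0.6, -0.2, -0.95, 0, 50], [0, 0, 0, -0.2, -0.95, 0, 50]]
  ]
}}

```text
time: 19.25
tool_pos: [0.5206, -0.1667, 0.182]
tool_rot: [-0.494, 0.496, 0.505, -0.504]
contact_force: [0.6, 0.2, -0.6]
gripper_width: 0.583
```

Emit:
{"fn": "carry_out", "kwargs": {
  "rows": [
    [[0, 0, 0, -0.2, -0.95, 0, 50], [0, 0, 0, -0.2, -0.95, 0, 50], [0, 0, 0, -0.2, -0.95, 0, 50], [0, 0, 0, -0.2, -0.95, 0, 50], [0, 0, 0, 0, 0, 0, 50]]
  ]
}}

```text
time: 19.75
tool_pos: [0.4876, -0.3216, 0.1814]
tool_rot: [0.496, -0.498, -0.503, 0.504]
contact_force: [-0.1, -0.3, 1.7]
gripper_width: 0.584
```

```bash
python3 -c "
from h import *
pose()
a=grab_frame('top');cv2.imwrite('pics/t12.png',a);b=grab_frame('scene');cv2.imwrite('pics/s12.png',cv2.resize(b[160:225,215:310],None,fx=8,fy=8,interpolation=2))"
```

```text
t 19.75 tcp [ 487.6 -321.6  181.4] jaw 90.75 tilt [ 0.08 -0.16] F [-0.1 -0.3  1.7] M [ 0.   -0.02 -0.  ] w 49.9 q [ -41.    4.  104.   -0.   72. -131.]
```

View pics/t12.png

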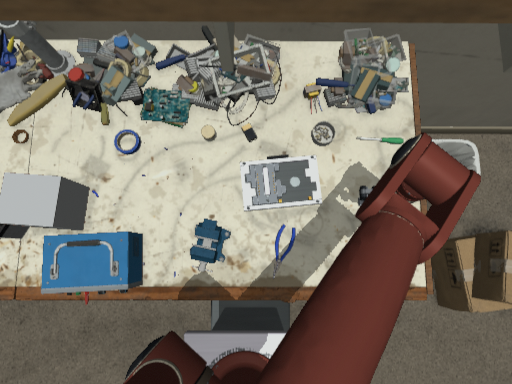

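View pics/s12.png

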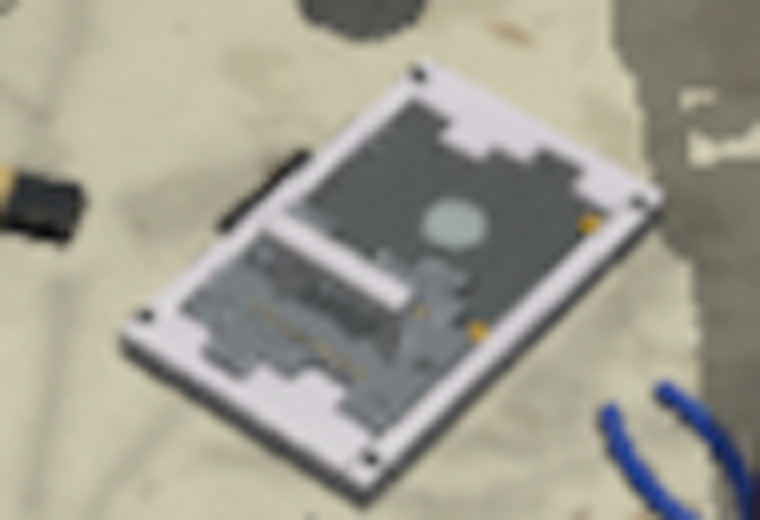

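Emit:
{"fn": "carry_out", "kwargs": {
  "rows": [
    [[0, 0, 0, -0.14, -0.49, 0, 50], [0, 0, 0, -0.14, -0.49, -0.3, 50], [0, 0, 0, 0, 0, -0.6, 50], [0, 0, 0, 0, 0, 0, 50], [0, 0, 0, 0, 0, 0, 50]]
  ]
}}

```text
time: 20.35
tool_pos: [0.4772, -0.3553, 0.1436]
tool_rot: [-0.496, 0.495, 0.505, -0.505]
contact_force: [0.3, 0.3, 0.1]
gripper_width: 0.584
```

```bash
python3 -c "
from h import *
pose()
cv2.imwrite('pics/s13.png',cv2.resize(grab_frame('scene')[100:220,270:400],None,fx=5,fy=5,interpolation=2))"
```

```text
t 20.35 tcp [ 477.2 -355.3  143.6] jaw 91.1 tilt [-0.06  0.08] F [0.3 0.3 0.1] M [-0.01 -0.04 -0.02] w 49.9 q [ -44.    8.  104.    0.   69. -135.]
```

View pics/s13.png

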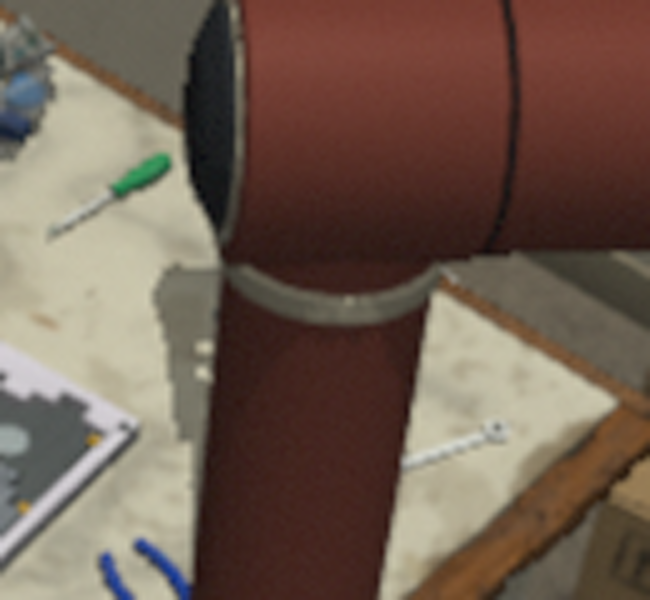

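Emit:
{"fn": "carry_out", "kwargs": {
  "rows": [
    [[0, 0, -0.08, -0.02, -0.137, -0.3, 50], [0, 0, 0, 0, 0, -0.3, 50], [0, 0, 0, 0, 0, -0.3, 50], [0, 0, 0, 0, 0, -0.26, 50], [0, 0, 0, 0, 0, 0, 50]]
  ]
}}

```text
time: 20.9
tool_pos: [0.4751, -0.3611, 0.0945]
tool_rot: [0.499, -0.495, -0.503, 0.503]
contact_force: [-0.1, -0.2, -0.9]
gripper_width: 0.586
```

Emit:
{"fn": "carry_out", "kwargs": {
  "rows": [
    [[0, 0, 0, 0, 0, 0, 25], [0, 0, 0, 0, 0, 0, 16], [0, 0, 0, 0, 0, 0, 5], [0, 0, 0, 0, 0, 0, 5], [0, 0, 0, 0, 0, 0, 5]]
  ]
}}

```text
time: 21.4
tool_pos: [0.4767, -0.3626, 0.0983]
tool_rot: [-0.496, 0.498, 0.503, -0.503]
contact_force: [-0.2, -0.2, 2.2]
gripper_width: 0.147
```

```bash
python3 -c "
from h import *
pose()"
```

```text
t 21.4 tcp [ 476.7 -362.6   98.3] jaw 90.7 tilt [ 0.07 -0.06] F [-0.2 -0.2  2.2] M [-0.02  0.   -0.01] w 12.6 q [ -44.   12.  104.    0.   64. -135.]
```

Emit:
{"fn": "carry_out", "kwargs": {
  "rows": [
    [[0, 0, 0, 0, 0, 0.3, 5], [0, 0, 0, 0, 0, 0.7, 5], [0, 0, -1, 0, 0, 0.2, 5], [0, 0, -1, 0, 0, 0, 5], [0, 0, -1, 0, 0, 0, 5]]
  ]
}}

```text
time: 21.9
tool_pos: [0.4763, -0.3622, 0.1464]
tool_rot: [-0.547, 0.548, 0.448, -0.448]
contact_force: [0.1, 1.1, -1.7]
gripper_width: 0.149
```

Emit:
{"fn": "carry_out", "kwargs": {
  "rows": [
    [[0, 0, -1, 0, 0, 0, 5], [0, 0, -1, 0, 0, 0, 5], [0, 0, -1, 0, 0, 0, 5], [0, 0, -1, 0, 0, 0, 5], [0, 0, -1, 0, 0, 0, 5]]
  ]
}}

```text
time: 22.4
tool_pos: [0.476, -0.362, 0.1456]
tool_rot: [0.617, -0.617, -0.346, 0.346]
contact_force: [-0.1, -0.0, -2.5]
gripper_width: 0.15
```

Emit:
{"fn": "carry_out", "kwargs": {
  "rows": [
    [[0, 0, -1, 0, 0, 0, 5], [0, 0, -1, 0, 0, 0, 5], [0, 0, -1, 0, 0, 0, 5], [0, 0, -1, 0, 0, 0, 5], [0, 0, -1, 0, 0, 0, 5]]
  ]
}}

```text
time: 22.9
tool_pos: [0.476, -0.362, 0.1456]
tool_rot: [0.668, -0.667, -0.233, 0.233]
contact_force: [0.7, 0.0, -2.1]
gripper_width: 0.149
```

Emit:
{"fn": "carry_out", "kwargs": {
  "rows": [
    [[0, 0, -1, 0, 0, 0, 5], [0, 0, -1, 0, 0, 0, 5], [0, 0, -1, 0, 0, 0, 5], [0, 0, -1, 0, 0, 0, 5], [0, 0, -1, 0, 0, 0, 5]]
  ]
}}

```text
time: 23.4
tool_pos: [0.476, -0.362, 0.1455]
tool_rot: [0.698, -0.698, -0.114, 0.114]
contact_force: [-0.2, -0.1, -2.4]
gripper_width: 0.15
```

Emit:
{"fn": "carry_out", "kwargs": {
  "rows": [
    [[0, 0, -1, 0, 0, 0, 5], [0, 0, -1, 0, 0, 0, 5], [0, 0, -1, 0, 0, 0, 5], [0, 0, -1, 0, 0, 0, 5], [0, 0, -1, 0, 0, 0, 5]]
  ]
}}

```text
time: 23.9
tool_pos: [0.476, -0.362, 0.1456]
tool_rot: [0.707, -0.707, 0.009, -0.009]
contact_force: [-0.3, 0.7, -1.3]
gripper_width: 0.155
```

Emit:
{"fn": "carry_out", "kwargs": {
  "rows": [
    [[0, 0, -1, 0, 0, 0, 5], [0, 0, -1, 0, 0, 0, 5], [0, 0, -1, 0, 0, 0, 5], [0, 0, -1, 0, 0, 0, 5], [0, 0, -1, 0, 0, 0, 5]]
  ]
}}

```text
time: 24.4
tool_pos: [0.476, -0.362, 0.1456]
tool_rot: [0.695, -0.695, 0.132, -0.131]
contact_force: [-0.2, -0.5, -1.7]
gripper_width: 0.146
```

Emit:
{"fn": "carry_out", "kwargs": {
  "rows": [
    [[0, 0, -1, 0, 0, 0, 5], [0, 0, -1, 0, 0, 0, 5], [0, 0, -1, 0, 0, 0, 5], [0, 0, -1, 0, 0, 0, 5], [0, 0, -1, 0, 0, 0, 5]]
  ]
}}

```text
time: 24.9
tool_pos: [0.476, -0.362, 0.1456]
tool_rot: [0.661, -0.661, 0.251, -0.25]
contact_force: [0.3, 0.8, -1.9]
gripper_width: 0.154
```

Emit:
{"fn": "carry_out", "kwargs": {
  "rows": [
    [[0, 0, -1, 0, 0, 0, 5], [0, 0, -1, 0, 0, 0, 5], [0, 0, -1, 0, 0, 0, 5], [0, 0, -1, 0, 0, 0, 5], [0, 0, -1, 0, 0, 0, 5]]
  ]
}}

```text
time: 25.4
tool_pos: [0.476, -0.362, 0.1455]
tool_rot: [0.608, -0.608, 0.362, -0.361]
contact_force: [0.2, -0.3, -1.8]
gripper_width: 0.146
```

Emit:
{"fn": "carry_out", "kwargs": {
  "rows": [
    [[0, 0, -1, 0, 0, 0, 5], [0, 0, -1, 0, 0, 0, 5], [0, 0, -1, 0, 0, 0, 5], [0, 0, -1, 0, 0, 0, 5], [0, 0, -1, 0, 0, 0, 5]]
  ]
}}

```text
time: 25.9
tool_pos: [0.476, -0.362, 0.1456]
tool_rot: [0.536, -0.536, 0.462, -0.461]
contact_force: [1.0, -0.1, -2.5]
gripper_width: 0.147
```

```bash
python3 -c "
from h import *
pose()"
```

```text
t 25.9 tcp [ 476.  -362.   145.6] jaw -81.47 tilt [-0.03  0.03] F [ 1.  -0.1 -2.5] M [-0.   -0.05  0.  ] w 12.6 q [-44.   8. 103.  -0.  69.  37.]
```

Emit:
{"fn": "carry_out", "kwargs": {
  "rows": [
    [[0, 0, -0.68, 0, 0, -0.4, 5], [0, 0, 0, 0, 0, -0.4, 5], [0, 0, 0, 0, 0, -0.2, 5], [0, 0, 0, 0, 0, -0.1, 5], [0, 0, 0, 0, 0, -0.05, 5]]
  ]
}}

```text
time: 26.4
tool_pos: [0.476, -0.362, 0.0987]
tool_rot: [0.525, -0.525, 0.474, -0.473]
contact_force: [-0.7, -0.9, -1.8]
gripper_width: 0.149
```

Emit:
{"fn": "carry_out", "kwargs": {
  "rows": [
    [[0, 0, 0, 0, 0, 0, 5], [0, 0, 0, 0, 0, -0.02, 5], [0, 0, 0, 0, 0, 0, 5]]
  ]
}}

```text
time: 26.7
tool_pos: [0.4765, -0.3625, 0.0992]
tool_rot: [-0.525, 0.525, -0.473, 0.474]
contact_force: [-0.1, 1.0, -2.3]
gripper_width: 0.15
```

```bash
python3 -c "
from h import *
pose()"
```

```text
t 26.7 tcp [ 476.5 -362.5   99.2] jaw -84.02 tilt [ 0.04 -0.04] F [-0.1  1.  -2.3] M [ 0.   -0.01  0.02] w 12.9 q [-44.  12. 104.  -0.  64.  40.]
```

Emit:
{"fn": "carry_out", "kwargs": {
  "rows": [
    [[0, 0, 0, 0, 0, -0.01, 5], [0, 0, 0, 0, 0, 0, 25], [0, 0, 0, 0, 0, 0, 40], [0, 0, 0, 0, 0, 0.2, 50], [0, 0, 0, 0, 0, 0.6, 50]]
  ]
}}

```text
time: 27.2
tool_pos: [0.4751, -0.3611, 0.1284]
tool_rot: [0.525, -0.525, 0.475, -0.471]
contact_force: [0.2, 0.7, 0.7]
gripper_width: 0.584
```

Emit:
{"fn": "carry_out", "kwargs": {
  "rows": [
    [[0, 0, 0, 0, 0.3, 0.8, 50], [0, 0, 0, 0, 0.9, 0.5, 50], [0, 0, 0, 0, 0.9, 0, 50], [0, 0, 0, 0, 0.9, 0, 50], [0, 0, 0, 0, 0.9, 0, 50]]
  ]
}}

```text
time: 27.7
tool_pos: [0.4764, -0.2052, 0.1835]
tool_rot: [0.525, -0.525, 0.473, -0.474]
contact_force: [0.0, -0.2, -0.3]
gripper_width: 0.584
```

```bash
python3 - <<'E'
from h import *
pose()
t=grab_frame('top');cv2.imwrite('pics/t14.png',t)
cv2.imwrite('pics/z14.png',cv2.resize(t[130:250,230:420],None,fx=4,fy=4,interpolation=2))
E
```

```text
t 27.7 tcp [ 476.4 -205.2  183.5] jaw -84.05 tilt [ 0.1  -0.05] F [ 0.  -0.2 -0.3] M [ 0.01  0.02 -0.03] w 49.9 q [-32.  -6. 113.   0.  73.  53.]
```

View pics/z14.png

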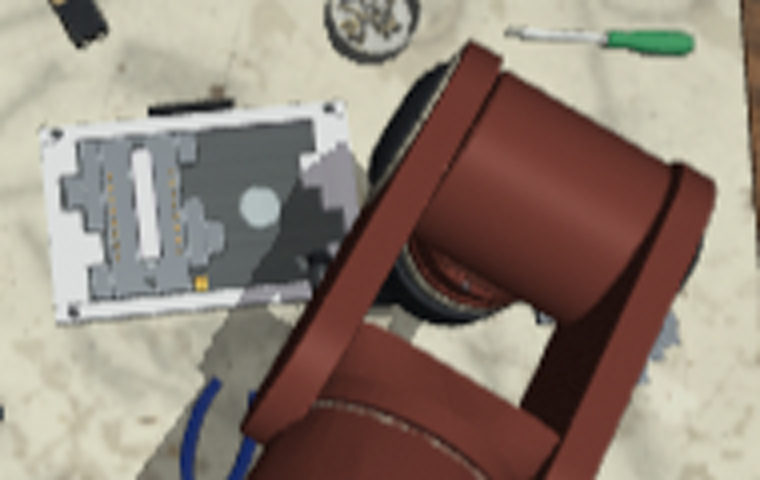

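Emit:
{"fn": "carry_out", "kwargs": {
  "rows": [
    [[0, 0, 0, 0, 0.9, 0, 50], [0, 0, 0, 0, 0.9, 0, 50], [0, 0, 0, 0, 0.9, 0, 50], [0, 0, 0, 0, 0.9, 0, 50]]
  ]
}}

```text
time: 28.15
tool_pos: [0.4764, -0.0611, 0.1832]
tool_rot: [0.526, -0.525, 0.473, -0.474]
contact_force: [0.1, -0.1, 0.0]
gripper_width: 0.586
```

```bash
python3 - <<'E'
from h import *
pose()
t=grab_frame('top');cv2.imwrite('pics/t15.png',t)
cv2.imwrite('pics/z15.png',cv2.resize(t[130:250,230:420],None,fx=4,fy=4,interpolation=2))
for th in(165,180):
  try:
    c=blobat(t,(382,206),th);print(c.mean(0),cen('top',c,.048));report('top',c.astype(np.float32),.048)
  except Exception as e: print(e)
c=blobat(t,(295,182),135,r=12);print('disc',cen('top',c,.006))
c=blobat(t,(266.5,180),165,r=30);print('barA',c.mean(0),cen('top',c,.054));report('top',c.astype(np.float32),.054)
c=blobat(t,(367,215),85,150,r=30);print('plate top',cen('top',c,.012));report('top',c.astype(np.float32),.012)
E
```

```text
t 28.15 tcp [476.4 -61.1 183.2] jaw -84.04 tilt [ 0.09 -0.03] F [ 0.1 -0.1  0. ] M [-0.  0. -0.] w 50.1 q [-16. -11. 118.   0.  73.  68.]
[383.55397727 204.62835744] [ 481.35 -364.26    5.68  808.07]
top rect c 481.2 -364.5 size 73.2 12.6 long ang 5.78 centroid 481.4 -364.3
[383.53904584 204.6592484 ] [ 481.26 -364.23    5.66  705.34]
top rect c 481.1 -364.4 size 70.9 11.4 long ang 5.75 centroid 481.3 -364.2Traceback (most recent call last):
  File "<stdin>", line 9, in <module>
  File "h.py", line 35, in blobat
    p=((uv[0]-x0+.5)*f,(uv[1]-y0+.5)*f); c=max(cs,key=lambda c:cv2.pointPolygonTest(c,p,True) if len(c)>20 else -1e9)
                                           ~~~^^^^^^^^^^^^^^^^^^^^^^^^^^^^^^^^^^^^^^^^^^^^^^^^^^^^^^^^^^^^^^^^^^^^^^^
ValueError: max() iterable argument is empty
```

View pics/z15.png

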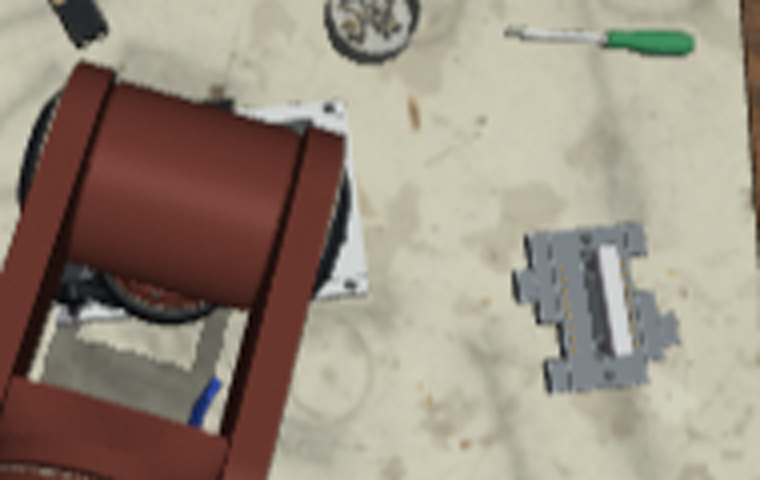

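```bash
python3 - <<'E'
from h import *
for f in('pics/t14.png','pics/t12.png'):
    t=cv2.imread(f)
    for th in(165,180):
        c=blobat(t,(266.5,181),th,r=13);print('barA',c.mean(0),cen('top',c,.054));report('top',c.astype(np.float32),.054)
    c=blobat(t,(295,182),145,r=12);print('disc',cen('top',c,.006))
E
```

```text
barA [265.90832495 180.74811368] [543.76 -56.3    5.42 884.84]
top rect c 543.8 -55.6 size 70.4 16.8 long ang 4.8 centroid 543.8 -56.3
barA [265.93184156 180.7662037 ] [543.68 -56.32   5.41 793.67]
top rect c 543.8 -55.8 size 70.3 14.6 long ang 4.73 centroid 543.7 -56.3
disc [ 551.38 -136.52   29.67  566.57]
barA [265.91039157 180.72088353] [543.81 -56.3    5.43 894.47]
top rect c 543.7 -55.5 size 70.5 17.0 long ang 5.12 centroid 543.8 -56.3
barA [265.93261317 180.7662037 ] [543.73 -56.32   5.38 803.9 ]
top rect c 543.7 -55.7 size 70.4 14.8 long ang 5.07 centroid 543.7 -56.3
disc [ 551.35 -136.61   38.93  576.  ]
```

Emit:
{"fn": "carry_out", "kwargs": {
  "rows": [
    [[0, 0, 0, 0.016, -0.94, 0, 50], [0, 0, 0, 0.016, -0.94, 0, 50], [0, 0, 0, 0.016, -0.94, 0, 50], [0, 0, 0, 0.016, -0.94, 0, 50], [0, 0, 0, 0.016, -0.94, 0, 50]]
  ]
}}

```text
time: 28.7
tool_pos: [0.4795, -0.2522, 0.1832]
tool_rot: [0.525, -0.525, 0.473, -0.474]
contact_force: [0.5, 0.2, 0.1]
gripper_width: 0.584
```

Emit:
{"fn": "carry_out", "kwargs": {
  "rows": [
    [[0, 0, 0, 0.016, -0.94, 0, 50], [0, 0, 0, 0.016, -0.94, 0, 50], [0, 0, 0, 0.016, -0.94, -0.5, 50], [0, 0, 0, 0, 0, -0.5, 50], [0, 0, 0, 0, 0, 0, 50]]
  ]
}}

```text
time: 29.2
tool_pos: [0.4797, -0.3632, 0.1395]
tool_rot: [0.525, -0.525, 0.476, -0.472]
contact_force: [-0.5, -0.2, -0.0]
gripper_width: 0.586
```

Emit:
{"fn": "carry_out", "kwargs": {
  "rows": [
    [[0, 0, 0, 0, 0, 0, 50]]
  ]
}}

```text
time: 29.3
tool_pos: [0.4812, -0.3629, 0.1423]
tool_rot: [0.525, -0.525, 0.474, -0.473]
contact_force: [-0.8, 0.0, 0.7]
gripper_width: 0.586
```

```bash
python3 -c "
from h import *
pose()"
```

```text
t 29.3 tcp [ 481.2 -362.9  142.3] jaw -84.02 tilt [-0.04  0.04] F [-0.8  0.   0.7] M [-0.03 -0.05 -0.  ] w 50.1 q [-44.   9. 103.   0.  69.  40.]
```

Emit:
{"fn": "carry_out", "kwargs": {
  "rows": [
    [[0, 0, 0, 0.01, 0.02, -0.4, 50], [0, 0, 0, 0, 0, -0.4, 50], [0, 0, 0, 0, 0, -0.34, 50], [0, 0, 0, 0, 0, 0, 50], [0, 0, 0, 0, 0, 0, 50]]
  ]
}}

```text
time: 29.8
tool_pos: [0.4815, -0.3617, 0.0957]
tool_rot: [0.525, -0.525, 0.474, -0.473]
contact_force: [0.5, -0.8, -0.0]
gripper_width: 0.589
```

Emit:
{"fn": "carry_out", "kwargs": {
  "rows": [
    [[0, 0, 0, 0, 0, 0, 25], [0, 0, 0, 0, 0, 0, 16], [0, 0, 0, 0, 0, 0, 5], [0, 0, 0, 0, 0, 0, 5], [0, 0, 0, 0, 0, 0, 5]]
  ]
}}

```text
time: 30.3
tool_pos: [0.4823, -0.3628, 0.0977]
tool_rot: [-0.525, 0.525, -0.473, 0.474]
contact_force: [0.3, 0.1, 4.6]
gripper_width: 0.149
```

```bash
python3 -c "
from h import *
pose()"
```

```text
t 30.3 tcp [ 482.3 -362.8   97.7] jaw -84.03 tilt [ 0.08 -0.08] F [0.3 0.1 4.6] M [-0.05 -0.01  0.04] w 12.7 q [-44.  12. 103.  -0.  64.  40.]
```

Emit:
{"fn": "carry_out", "kwargs": {
  "rows": [
    [[0, 0, 0, 0, 0, 0.3, 5], [0, 0, 0, 0, 0, 0.7, 5], [0, 0, 0, 0.25, 0.8, 0, 5], [0, 0, 0, 0.25, 0.8, 0, 5], [0, 0, 0, 0.25, 0.8, 0, 5]]
  ]
}}

```text
time: 30.8
tool_pos: [0.5116, -0.2651, 0.1368]
tool_rot: [0.525, -0.525, 0.474, -0.473]
contact_force: [0.5, 0.1, -2.6]
gripper_width: 0.149
```

Emit:
{"fn": "carry_out", "kwargs": {
  "rows": [
    [[0, 0, 0, 0.25, 0.8, 0, 5], [0, 0, 0, 0.25, 0.8, 0, 5], [0, 0, 0, 0.25, 0.8, 0, 5], [0, 0, 0, 0.25, 0.8, 0, 5], [0, 0, 0, 0, 0, 0, 5]]
  ]
}}

```text
time: 31.3
tool_pos: [0.5519, -0.1348, 0.1364]
tool_rot: [0.527, -0.526, 0.473, -0.472]
contact_force: [-0.0, -1.5, -1.8]
gripper_width: 0.153
```

Emit:
{"fn": "carry_out", "kwargs": {
  "rows": [
    [[0, 0, 0, 0, 0, 0, 5], [0, 0, 0, 0, 0, 0, 5]]
  ]
}}

```text
time: 31.5
tool_pos: [0.5514, -0.1388, 0.1365]
tool_rot: [-0.525, 0.525, -0.473, 0.473]
contact_force: [0.1, -0.3, -1.3]
gripper_width: 0.148
```

```bash
python3 -c "
from h import *
pose()"
```

```text
t 31.5 tcp [ 551.4 -138.8  136.5] jaw -84.06 tilt [-0.03 -0.01] F [ 0.1 -0.3 -1.3] M [-0.01  0.01  0.04] w 12.6 q [-22.   5. 107.  -0.  68.  62.]
```

Emit:
{"fn": "carry_out", "kwargs": {
  "rows": [
    [[0, 0, -0.03, 0.03, 0.09, -0.2, 5], [0, 0, 0, 0, 0, -0.2, 5], [0, 0, 0, 0, 0, 0, 5], [0, 0, 0, 0, 0, 0, 5]]
  ]
}}

```text
time: 31.9
tool_pos: [0.5524, -0.1348, 0.1197]
tool_rot: [-0.525, 0.525, -0.475, 0.473]
contact_force: [-0.4, 0.4, -0.7]
gripper_width: 0.148
```

```bash
python3 -c "
from h import *
pose()
a=grab_frame('scene');a=cv2.convertScaleAbs(a,alpha=1.8,beta=-40);cv2.imwrite('pics/s16.png',cv2.resize(a[155:225,225:305],None,fx=9,fy=8,interpolation=2))"
```

```text
t 31.9 tcp [ 552.4 -134.8  119.7] jaw -84.18 tilt [-0.09  0.03] F [-0.4  0.4 -0.7] M [-0.03 -0.06  0.03] w 12.7 q [-21.   6. 108.  -0.  66.  63.]
```

View pics/s16.png

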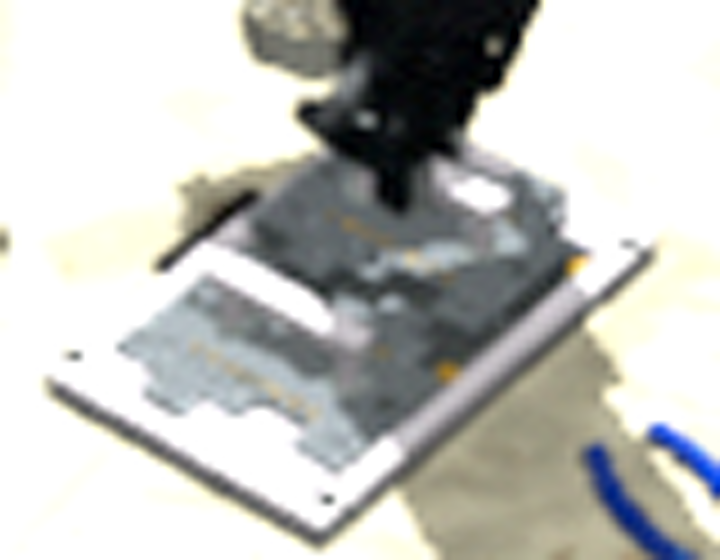

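Well aligned; step down carefully.

Emit:
{"fn": "carry_out", "kwargs": {
  "rows": [
    [[0, 0, 0, 0, 0, -0.06, 5], [0, 0, 0, 0, 0, 0, 5], [0, 0, 0, 0, 0, -0.05, 5], [0, 0, 0, 0, 0, 0, 5]]
  ]
}}

```text
time: 32.35
tool_pos: [0.5529, -0.1346, 0.116]
tool_rot: [-0.525, 0.525, -0.474, 0.474]
contact_force: [-0.7, -1.2, -1.9]
gripper_width: 0.154
```

```bash
python3 -c "
from h import *
pose()"
```

```text
t 32.35 tcp [ 552.9 -134.6  116. ] jaw -84.14 tilt [-0.02  0.01] F [-0.7 -1.2 -1.9] M [ 0.04 -0.04  0.04] w 13.2 q [-21.   6. 108.  -0.  66.  63.]
```

Emit:
{"fn": "carry_out", "kwargs": {
  "rows": [
    [[0, 0, 0, 0, -0.01, 0, 5], [0, 0, 0, 0, 0, -0.05, 5], [0, 0, 0, 0, 0, 0, 5], [0, 0, 0, 0, 0, 0, 5]]
  ]
}}

```text
time: 32.75
tool_pos: [0.5529, -0.135, 0.1141]
tool_rot: [-0.525, 0.525, -0.474, 0.474]
contact_force: [-0.1, -0.1, -2.3]
gripper_width: 0.147
```

```bash
python3 -c "
from h import *
pose()"
```

```text
t 32.75 tcp [ 552.9 -135.   114.1] jaw -84.14 tilt [-0.01  0.01] F [-0.1 -0.1 -2.3] M [ 0.01  0.02 -0.02] w 12.6 q [-21.   7. 108.   0.  65.  63.]
```

Emit:
{"fn": "carry_out", "kwargs": {
  "rows": [
    [[0, 0, 0, 0, 0, -0.06, 5], [0, 0, 0, 0, 0, 0, 5], [0, 0, 0, 0, 0, -0.05, 5], [0, 0, 0, 0, 0, 0, 5]]
  ]
}}

```text
time: 33.15
tool_pos: [0.5528, -0.135, 0.1094]
tool_rot: [-0.525, 0.525, -0.474, 0.474]
contact_force: [-0.2, 0.4, -1.5]
gripper_width: 0.149
```

```bash
python3 -c "
from h import *
pose()"
```

```text
t 33.15 tcp [ 552.8 -135.   109.4] jaw -84.15 tilt [-0.04  0.01] F [-0.2  0.4 -1.5] M [0.03 0.01 0.04] w 12.7 q [-21.   7. 108.   0.  65.  63.]
```

Emit:
{"fn": "carry_out", "kwargs": {
  "rows": [
    [[0, 0, 0, 0, 0, -0.06, 5], [0, 0, 0, 0, 0, 0, 5], [0, 0, 0, 0, 0, -0.05, 5], [0, 0, 0, 0, 0, 0, 5]]
  ]
}}

```text
time: 33.55
tool_pos: [0.5528, -0.135, 0.1051]
tool_rot: [-0.525, 0.525, -0.474, 0.474]
contact_force: [-0.9, -0.1, -1.3]
gripper_width: 0.152
```

Emit:
{"fn": "carry_out", "kwargs": {
  "rows": [
    [[0, 0, 0, 0, 0, -0.04, 5], [0, 0, 0, 0, 0, 0, 5]]
  ]
}}

```text
time: 33.75
tool_pos: [0.553, -0.135, 0.1037]
tool_rot: [-0.525, 0.525, -0.474, 0.474]
contact_force: [-0.1, -0.6, -1.7]
gripper_width: 0.152
```

```bash
python3 -c "
from h import *
pose()"
```

```text
t 33.75 tcp [ 553.  -135.   103.7] jaw -84.14 tilt [-0. -0.] F [-0.1 -0.6 -1.7] M [-0.02  0.01 -0.01] w 13.0 q [-21.   8. 108.  -0.  64.  63.]
```

Bottom at 6.0 mm. One small step more, then release and check.

Emit:
{"fn": "carry_out", "kwargs": {
  "rows": [
    [[0, 0, 0, 0, 0, -0.03, 5], [0, 0, 0, 0, 0, 0, 5], [0, 0, 0, 0, 0, 0, 20], [0, 0, 0, 0, 0, 0, 30], [0, 0, 0, 0, 0, 0, 40]]
  ]
}}

```text
time: 34.25
tool_pos: [0.5531, -0.1351, 0.1026]
tool_rot: [0.525, -0.525, 0.474, -0.474]
contact_force: [-0.0, 0.3, -0.3]
gripper_width: 0.467
```

Emit:
{"fn": "carry_out", "kwargs": {
  "rows": [
    [[0, 0, 0, 0, 0, 0.2, 40], [0, 0, 0, 0, 0, 0.6, 40], [0, 0, 0, 0, 0, 0.9, 40], [0, 0, 0, -0.2, -0.9, 0.4, 40], [0, 0, 0, -0.2, -0.9, 0, 40]]
  ]
}}

```text
time: 34.75
tool_pos: [0.5389, -0.2081, 0.1916]
tool_rot: [0.526, -0.525, 0.47, -0.476]
contact_force: [0.8, 0.1, 0.5]
gripper_width: 0.471
```

Emit:
{"fn": "carry_out", "kwargs": {
  "rows": [
    [[0, 0, 0, -0.2, -0.9, 0, 40], [0, 0, 0, -0.2, -0.9, 0, 40], [0, 0, 0, -0.2, -0.9, 0, 40], [0, 0, 0, -0.2, -0.9, 0, 40], [0, 0, 0, 0, 0, 0, 40]]
  ]
}}

```text
time: 35.25
tool_pos: [0.5041, -0.355, 0.1876]
tool_rot: [-0.523, 0.524, -0.474, 0.476]
contact_force: [0.6, 0.5, -0.8]
gripper_width: 0.469
```

```bash
python3 - <<'E'
from h import *
pose()
t=grab_frame('top');s=grab_frame('scene');cv2.imwrite('pics/t17r.png',t);cv2.imwrite('pics/s17r.png',s)
cv2.imwrite('pics/t17.png',cv2.resize(t[145:220,230:335],None,fx=7,fy=7,interpolation=2))
cv2.imwrite('pics/s17.png',cv2.resize(s[160:225,220:310],None,fx=8,fy=8,interpolation=2))
for uv in((266,180.7),(296,178)):
    c=blobat(t,uv,175,r=13);print(c.mean(0),cen('top',c,.054));report('top',c.astype(np.float32),.054)
E
```

```text
t 35.25 tcp [ 504.1 -355.   187.6] jaw -84.4 tilt [ 0.05 -0.13] F [ 0.6  0.5 -0.8] M [ 0.02 -0.03 -0.02] w 40.1 q [-42.   7.  99.  -0.  73.  42.]
[265.94175532 180.07101064] [545.57 -56.26   5.59 790.73]
top rect c 546.1 -55.5 size 69.9 14.6 long ang 5.66 centroid 545.6 -56.3
[296.97523585 177.52712264] [ 551.84 -137.97    5.8   790.  ]
top rect c 552.0 -138.1 size 70.8 12.9 long ang 5.66 centroid 551.8 -138.0
```

View pics/t17.png

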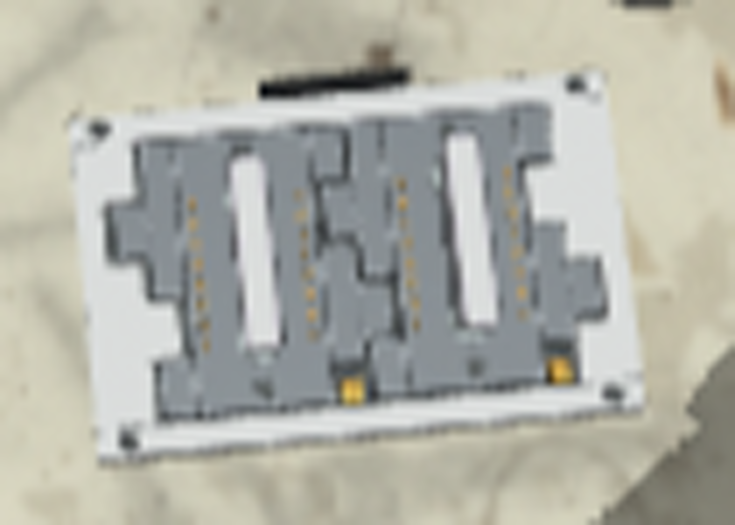

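View pics/s17.png

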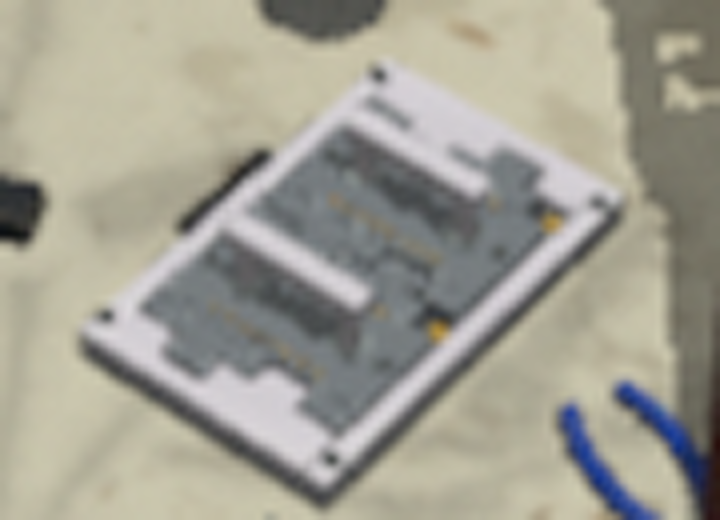

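```bash
python3 - <<'E'
from h import *
a=cv2.imread('pics/s12.png');b=cv2.imread('pics/s17.png')
def bl(im,uv,off,th):
    m=cv2.inRange(cv2.cvtColor(im,6),th,255);cs,_=cv2.findContours(m,0,1)
    c=max(cs,key=lambda c:cv2.pointPolygonTest(c,uv,True)); m=cv2.moments(c.astype(np.float32))
    return (np.array([m['m10'],m['m01']])/m['m00']+.5)/8-.5+off, cv2.contourArea(c)/64
for th in(165,175,185):
    p,ar=bl(a,(345,260),[215,160],th);q,ar2=bl(b,(300,255),[220,160],th);print(th,p,q,q-p,ar,ar2)
P=np.array([.5437,-.0563,.054]);p0=proj('scene',P)
print('d/dx 2mm',proj('scene',P+[.002,0,0])-p0,'d/dz 6mm',proj('scene',P+[0,0,.006])-p0)
p0=proj('top',P);print('top d/dx 2mm',proj('top',P+[.002,0,0])-p0,'d/dz 6mm',proj('top',P+[0,0,.006])-p0)
E
```

```text
165 [255.5735675  192.08384323] [259.14186136 191.67113113] [ 3.56829386 -0.4127121 ] 4797.9453125 4663.125
175 [251.9021944  189.62479385] [254.90085731 188.19014963] [ 2.99866291 -1.43464422] 3907.3359375 3768.7109375
185 [247.91593895 183.73604978] [252.20366904 181.57869086] [ 4.28773009 -2.15735892] 2134.3671875 2103.328125
d/dx 2mm [[-0.41929106 -0.31083667]] d/dz 6mm [[ 0.00979582 -1.19122427]]
top d/dx 2mm [[-0.00219888 -0.74711501]] d/dz 6mm [[ 0.05842149 -0.45964844]]
```

```bash
python3 - <<'E'
from h import *
a=cv2.imread('pics/s12.png',0);b=cv2.imread('pics/s17.png',0)
def mt(x0,y0,x1,y1,n):
    T=a[y0:y1,x0:x1];S=b[y0-24:y1+24,x0-64:x1-16];r=cv2.matchTemplate(S,T,5);_,v,_,l=cv2.minMaxLoc(r)
    print(n,(l[0]-24)/8,(l[1]-24)/8,round(v,3))
mt(340,240,420,320,'bar end'); mt(240,290,370,380,'plateA face w LEDs'); mt(330,380,400,440,'plateA -x corner'); mt(320,420,420,510,'cradle corner (control)')
ta=cv2.imread('pics/t12.png',0);tb=cv2.imread('pics/t17r.png',0)
u=lambda i:cv2.resize(i[145:220,230:335],None,fx=8,fy=8,interpolation=2)
A=u(ta);B=u(tb)
def m2(x0,y0,x1,y1,n):
    T=A[y0:y1,x0:x1];S=B[y0-24:y1+24,x0-24:x1+24];r=cv2.matchTemplate(S,T,5);_,v,_,l=cv2.minMaxLoc(r);print('top',n,(l[0]-24)/8,(l[1]-24)/8,round(v,3))
m2(255,165,325,400,'bar');m2(205,210,245,420,'A LEDs left');m2(70,100,140,160,'ctrl screw');m2(165,390,330,490,'A -x end')
E
```

```text
bar end 0.125 0.0 0.968
plateA face w LEDs 0.0 0.0 0.999
plateA -x corner 0.0 0.0 1.0
cradle corner (control) 0.0 0.0 1.0
top bar 0.0 0.0 1.0
top A LEDs left 0.0 0.0 0.999
top ctrl screw 0.0 0.0 1.0
top A -x end 0.0 0.0 1.0
```

```bash
python3 -c "
from plant import *
print(job_done())"
```

```text
the job is handed in; nothing more can be done
None
```

Both plates are in the cradle pocket, interlocked and down on the floor. Each was turned about 180° so that its cut-away corner sits over its key block. Plate A is in the left half and plate B in the right. I handed the job in at 35.4 s of the 72 s allowed.

- **First try at plate A failed:** I miscalculated its height and pressed it about 20 mm too far onto the +x side of the cradle. The wrist force read about 73 N there, under the 120 N limit, and the plate slipped upward in the grip. I set it down on clear bench, measured it again with the top camera and gripped it afresh. It then went in without resistance. For plate B I turned it, set it down and measured it again before inserting it.
- **Height:** Both plates went down past the 12 mm and 6 mm stops without resistance. From the tool height at each grasp, each underside ended about 6 mm up, which is the pocket floor.
- **Final pictures:** Both cameras show the plates interlocked, brass blocks in the cut-away corners, and tops that look level with the rim. The gripper was clear of everything.
- **One check disagreed:** The colour-mask measurement suggested plate A had moved about 1.8 mm in x while plate B went in. Matching the before and after pictures showed no movement beyond about 0.1 px, so I put the difference down to the mask.
- **Other things on the bench:** I did not touch them on purpose, and the wrist force rose only at the plates and the cradle. I did not measure their positions again at the end.

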